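# Lock the router plate's throat ring with the two-pin wrench

## Robot

A 7-joint arm with a two-finger parallel gripper is mounted at the origin on the work surface. World frame = base frame: x ahead of the robot, y to its left, z up, the work surface at z = 0. Lengths are in m, angles in rad, forces in N, time in s.
With the tool pointing down it reaches from about 0.425 to 0.925 m from the base axis. Payload 6.8 kg.
Tool frame: the origin (TCP) lies on the front face of the gripper's body, between the roots of the fingers; the fingertips stand 73 mm ahead of it and the grasp point (between the pads) lies 54 mm ahead of it; z points along the fingers, y is the line along which they close (so a half turn about z gives the same grasp; the last joint's range is limited). The gripper opens to 85 mm and grips with 20 to 120 N. Pads are 22 mm wide; open, the fingers measure 114 mm over their backs; the gripper's body (76 mm by 85 mm) begins 54 mm behind the grasp point. The pads swing forward as they close: fully open they stand 13 mm farther back than shut.
Start: joints at [1.002, 0.477, 0.022, 1.555, -0.011, 1.109, -0.083], TCP at [0.3, -0.605, 0.304] pointing down, gripper open.
Joint ranges: [-2.96, 2.96], [-0.34, 2.1], [-1.41, 1.46], [0.24, 2.44], [-1.37, 4.51], [0.17, 1.92], [-2.96, 2.96]. Speed limits (rad/s): [2.39, 2.39, 3.14, 3.14, 3.14, 3.14, 3.14].

## Interface

Orientations are given as a unit quaternion [w, x, y, z].
In Python, from station import bot, optics gives the robot as it stands.
- The arm moves only by the tool drive_tool, never from a script. Its argument "deltas" is a list of rows, each an object with "gripper": the closure in counts, from 0 (fully open) to 255 (shut); "offset": the shift along the tool's x, y, z in units of 1000 mm (1.0 is 1000 mm), a list of three; "angular": the turn, a rotation vector about the tool's x, y, z in units of 45 degrees (1.0 is 45 degrees), a list of three. In form: [{"gripper": gripper, "offset": [dx, dy, dz], "angular": [rx, ry, rz]}, ...]. A call has 1 to 5 rows; each row is the pose to reach, as a shift and turn from the pose commanded when the call began, along the tool's axes at that moment; what a row does not reach only later rows make up. A row lasts 1/10 s, in which the tool goes at most 50 mm and 8.59 degrees, less where a joint would pass 70% of its speed; a pose out of reach is approached as far as the arm can. A call with a number of a shift or a turn outside -1 to 1 is refused whole. A call with a gripper value outside its range is refused whole. The fingers move at their own pace and stop on an object; "grip_force" is the grip in N (left out, the last holds). Time passes only in rows, so rows that repeat a pose let the fingers close. It gives the time, the measured TCP pose, the force, the opening and the grip force at its end, in the units of the state.
- bot.get_obs(): the state, without advancing time (a new reading comes with each control period).
- optics.read_camera(name): name is "scene" or "side" or "wrist"; returns the picture (480x640x3 uint8, blue, green, red); there is no depth.
- optics.camera_model(name): a dict with "fx", "fy", "cx", "cy" (pixels), "cam_to_world" (4x4, takes a point from camera to world coordinates). Camera axes: x right, y up, looking along -z (the intrinsics and any distortion apply to the point x, -y, -z); pixel columns grow to the right and rows downward; lengths in m; the calibration is good to about 2 mm. A picture is of the moment at which its call begins: read the wrist's pose just before it. camera_model takes no time and is no camera call; for the wrist camera it gives the pose at the moment of the call.
- bot.hand_in(): hands the job in; it is judged then, once.
The state is a dict: "t": time; "q": joint angles; "joint_vel": joint speeds; "joint_torque": joint torques, N m; "eef_pos": TCP position; "tool_rot": TCP orientation; "contact_force": force on the tool from outside, world axes, zero at the start; "torque": the same for the moment, N m; "gripper_width": opening from 0.0 (shut) to 1.0 (fully open); "grasp_force": force on a finger pad.
Only numpy, scipy, OpenCV 4.12 (cv2) and the standard library are available. Lean on these libraries where they do the work, as an engineer would, in place of code of your own. Each camera call takes 0.05 s, during which the arm holds its last target. There are 200 camera calls.

## Task

Swing the tool case's lid right over so that it stays open by itself, and lift out the two-pin wrench. Put both of its pins well into the two holes of the orange throat ring on the sloping router plate before turning, then, with both pins still in, turn the ring clockwise all the way to its stop, where its white mark meets the black mark on the plate. Lay the wrench back on its blue rest in the open case, let go of it, and leave the other things on the bench where they are.

Things in the scene. Friction and masses are not known exactly. Their poses are not given: they have to be found in the camera images.
- case_lid (a joint): Hinge of the tool case's green lid, rad: 0 shut, 1.85 fully open (stop). The fixed case is 140 mm front to back, 200 mm wide, 72 mm high shut (black lower half 34 mm, walls 5 mm; the lid is a hollow shell 38 mm high). The lid weighs 0.25 kg and swings freely: it balances at about 1.2 rad, falls shut below that and falls open to its stop beyond it.
- lid_grip (a point): Centre of the black grip tab on the lid's top near the front edge: 24 mm wide (y, to pinch), 14 mm thick (x), 30 mm high (z) from the lid's top. Axes are the lid's and turn with it: with the lid shut z is up, x points from the front of the case to its hinge, y along the hinge. With the lid shut it is 120 mm in front of the hinge line and 52 mm above it.
- lid_hinge (a point): Middle of the lid's hinge line, at the far long side of the case, 34 mm above the bench. The lid turns about its y axis, the front edge going up and away; axes as for lid_grip.
- rest (a point): Where wrench_grip is when the wrench lies on its blue rest in the middle of the case, bar along the case, pins down. Axes of the case: z up, x towards the hinge, y along the case. The rest is a block 26 mm in x, 60 mm in y; its top, 20 mm above the bench (25 mm below this point), carries the bar, and the pins hang just beyond its two ends.
- wrench_grip (a point): Loose two-pin wrench, 0.25 kg: centre of its red grip, a block 16 mm thick (x, to pinch), 44 mm long (y), 34 mm high (z) on the middle of a flat steel bar 20 (x) by 124 (y) by 8 mm. The bar's top is 17 mm, its underside 25 mm below this point; two 7 mm pins with tapered tips, 42 mm either side along y, end 35 mm below it. z points from pins to grip. Turned half round it is the same.
- pin_a (a point): Middle of the tip of one pin of the wrench, axes as for wrench_grip (42 mm along +y, 35 mm below it).
- pin_b (a point): Middle of the tip of the other pin (42 mm along -y).
- lock_ring (a joint): Turn of the orange ring, rad, growing clockwise as seen looking down on its face; 0 is slack, 1.0 is the locked stop, where the white mark on the ring meets the black mark on the plate. It turns stiffly, about 0.25 N m, and stays where it is left.
- ring_centre (a point): Centre of the ring, at the level of its upper face. z is the outward normal of the face, tilted 30 degrees from vertical, towards the robot's side. The ring is 108 mm across, 60 mm inside, 12 mm thick, lying on an aluminium plate 235 by 300 mm on a fixed plywood stand. Inside the ring nothing rises above its face.
- hole_a (a point): One of the ring's two round pin holes, 10.5 mm in diameter, through the ring's 12 mm; they are opposite one another, 42 mm from the ring's axis. This point is on the hole's axis, 9 mm below the ring's upper face. With the wrench's bar flat on the ring the pin tips are 10 mm below the face.
- hole_b (a point): The same point in the other hole.
- mallet: Bystander: wooden mallet, head 65 by 120 by 65 mm, handle 200 mm, lying down; origin under its middle.
- chisel: Bystander: chisel, about 220 mm long, lying in front of the stand; origin at its ferrule, underside.
- glue: Bystander: yellow glue bottle, 60 mm across, 160 mm high; origin under its foot.
- offcut: Bystander: pine offcut 45 by 120 by 35 mm, in front of the case; origin under its middle.
- sander: Bystander: sanding block 70 by 125 by 48 mm; origin under its middle.
- wax: Bystander: round wax tin, 65 mm across, 57 mm high, behind the case; origin under its middle.
- tape: Bystander: yellow tape measure 45 by 75 by 70 mm; origin under its middle.
There are look-alikes about, which are no part of the job. Of the things that look like the part that bears case_lid, the larger one is meant.

How it is judged:
By the outcome, as a careful person would: the job done as asked, in the order asked, and still so for the second after the job is handed in, with the robot touching nothing.
It also fails if it takes over 67 s, if anything falls off the work surface, if the arm or the gripper's body presses on something with over 40 N, if the wrist force passes 120 N, or if a joint passes its speed limit or range.

## Working session

There is one attempt and no reset: what is moved stays moved. The work goes in short steps, Python scripts to look and compute and a tool call to move; the robot and the scene stay as the last step left them, time stands still between calls to the robot, and variables do not carry over. Pictures are saved under pics/ and viewed, at most 10 in all, crops included, and the job is handed in when it is done.

Besides the shell and the picture viewer there is one more tool, called after "Emit:" as name(argument=value, ...), one argument or row to a line, values as JSON. drive_tool: Moves the arm, as the interface text tells. Its arguments: {"type":"object","properties":{"deltas":{"type":"array"},"grip_force":{"type":"number"}},"required":["deltas"]}

```bash
mkdir -p pics; ls
python3 - <<'E'
from station import bot, optics
import cv2,numpy as np
a=optics.read_camera("scene");b=optics.read_camera("side")
cv2.imwrite("pics/scene.png",a);cv2.imwrite("pics/side.png",b)
for n in("scene","side","wrist"):
    m=optics.camera_model(n);print(n,{k:(np.round(v,4).tolist()) for k,v in m.items()})
print(bot.get_obs())
E
```

```text
pics
scene {'fx': 504.0239, 'fy': 504.0239, 'cx': 317.9123, 'cy': 245.5666, 'cam_to_world': [[-0.5183, -0.458, 0.7222, 1.4617], [0.8549, -0.2996, 0.4235, 0.546], [0.0224, 0.8369, 0.5468, 0.7626], [0.0, 0.0, 0.0, 1.0]]}
side {'fx': 594.35, 'fy': 594.35, 'cx': 317.6376, 'cy': 232.6248, 'cam_to_world': [[-0.864, 0.2707, -0.4246, -0.1989], [-0.5033, -0.49, 0.7118, 1.2994], [-0.0153, 0.8286, 0.5596, 1.1308], [0.0, 0.0, 0.0, 1.0]]}
wrist {'fx': 378.9878, 'fy': 378.9878, 'cx': 314.6831, 'cy': 242.7243, 'cam_to_world': [[0.4443, 0.8519, 0.2773, 0.3702], [-0.8959, 0.4231, 0.1356, -0.5698], [-0.0018, -0.3087, 0.9511, 0.3736], [0.0, 0.0, 0.0, 1.0]]}
{'t': 0.1, 'q': array([ 1.00190424,  0.47773665,  0.02233505,  1.55633045, -0.01147465,
        1.10928021, -0.08310217]), 'joint_vel': array([-1.17957851e-04, -7.23842663e-04,  8.92595680e-04, -1.08887185e-03,
       -2.80950986e-04, -2.36544898e-05,  1.39092168e-04]), 'joint_torque': array([ 4.45871367e-03, -5.97758067e+01,  1.61375351e+00, -2.81953347e+01,
        1.28751813e-02,  4.97459143e-03,  3.84910749e-06]), 'eef_pos': array([ 0.29996404, -0.60424067,  0.30301916]), 'tool_rot': array([-7.73208450e-04,  9.73571580e-01,  2.28380642e-01, -2.52014434e-04]), 'contact_force': array([ 0.10653878, -0.40116925,  0.24482127]), 'torque': array([-0.02230214,  0.00247502, -0.03192999]), 'grasp_force': 0.0, 'gripper_width': 1.0014015911406875}
```

View pics/scene.png

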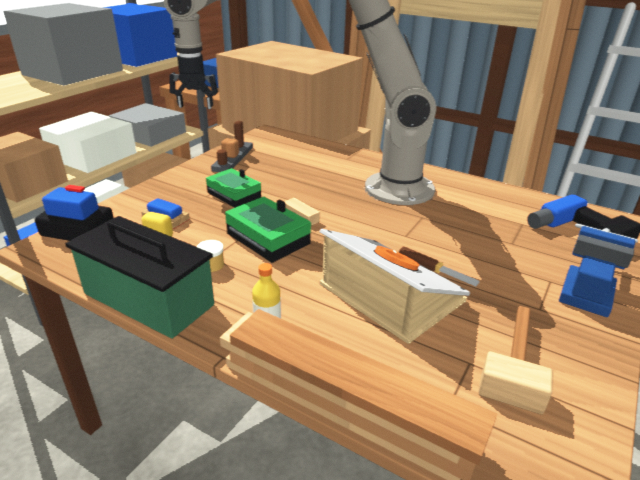

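View pics/side.png

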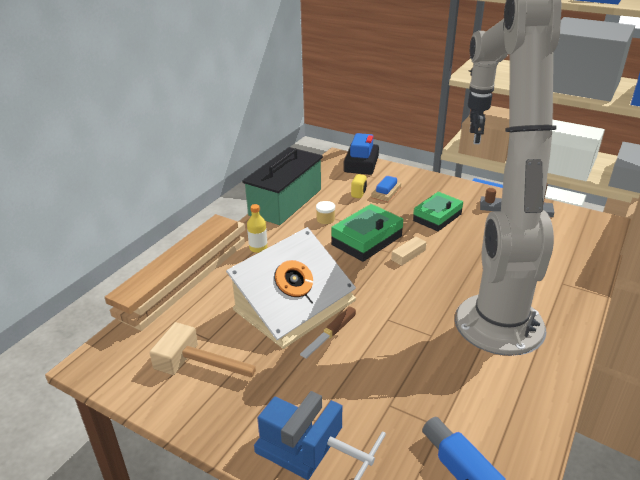

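Two green-lidded cases: the one at scene (268,227) / side (367,232), and a smaller one at scene (234,187) / side (438,210). The first is clearly larger, so it's the one meant. I'll confirm in enlarged crops.

Run:
```python
import cv2
a=cv2.imread("pics/side.png")[190:340,225:425];cv2.imwrite("pics/c1.png",cv2.resize(a,None,fx=4,fy=4,interpolation=cv2.INTER_CUBIC))
a=cv2.imread("pics/scene.png")[160:300,200:400];cv2.imwrite("pics/c2.png",cv2.resize(a,None,fx=4,fy=4,interpolation=cv2.INTER_CUBIC))
```

```text
(no output)
```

View pics/c1.png

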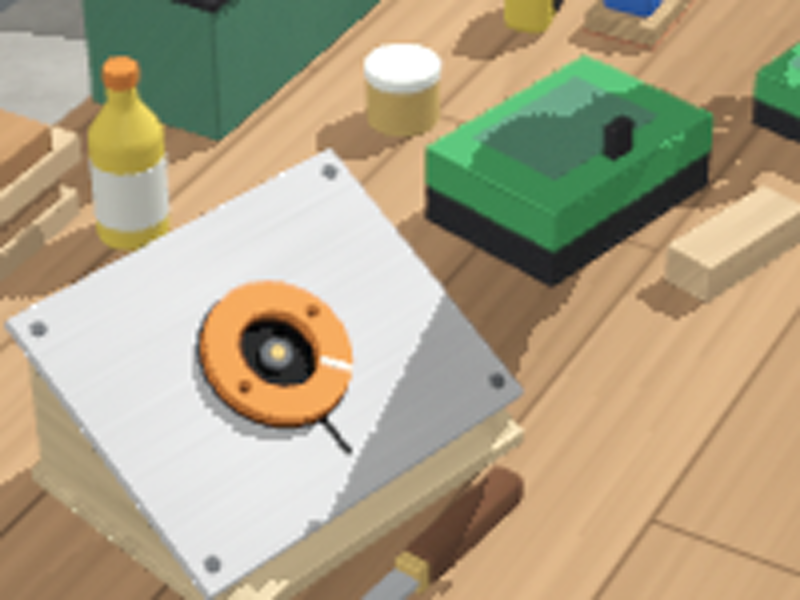

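View pics/c2.png

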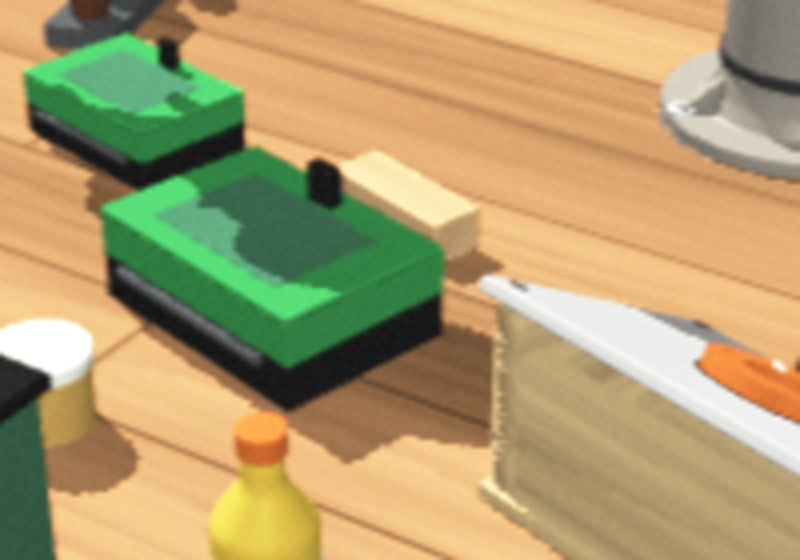

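The crops confirm the larger case: lid tab at side-crop (618,138), and hinge strip on the far side at scene-crop (190,315). In the side crop the ring holes are at (313,311) and (244,387), the white mark at (336,362) and the black mark at (337,434).

```bash
cat > h.py <<'E'
import numpy as np, cv2
from station import bot, optics
from scipy.optimize import least_squares
from scipy.spatial.transform import Rotation as R
CM={n:optics.camera_model(n) for n in("scene","side")}
def proj(P,m):
    M=np.linalg.inv(m["cam_to_world"]);p=np.atleast_2d(P)@M[:3,:3].T+M[:3,3]
    return np.c_[m["cx"]+m["fx"]*p[:,0]/-p[:,2], m["cy"]-m["fy"]*p[:,1]/-p[:,2]]
def ray(uv,m):
    d=np.array([(uv[0]-m["cx"])/m["fx"],-(uv[1]-m["cy"])/m["fy"],-1.]);T=np.array(m["cam_to_world"])
    return T[:3,3],T[:3,:3]@d
def onplane(uv,m,p,n):
    o,d=ray(uv,m);return o+d*(np.dot(n,np.asarray(p)-o)/np.dot(n,d))
S=lambda a:np.array([225,190])+np.array(a)/4
C=lambda a:np.array([200,160])+np.array(a)/4
def Rq(o):
    q=o["tool_rot"];return R.from_quat([q[1],q[2],q[3],q[0]])
def go(pos,rot):
    "shift and turn from the present pose, tool axes, drive units"
    o=bot.get_obs();r=Rq(o);d=r.inv().apply(np.asarray(pos)-o["eef_pos"]);a=(r.inv()*rot).as_rotvec()/(np.pi/4)
    return np.round(d,4).tolist(),np.round(a,3).tolist()
E
cat > m.py <<'E'
from h import *
c,s=CM["scene"],CM["side"]
# case: x front(-.07)->hinge(+.07), y
K=[(-.07,-.1),(-.07,.1),(.07,-.1),(.07,.1)]
def box(p):
    r=R.from_euler("z",p[2]).as_matrix()
    return lambda x,y,z:r@[x,y,z]+[p[0],p[1],0]
# rows: x,y,z, side, scene ; y+ is robot's left (side camera side)
obs=[(.07,.1,.072,(427,152),(288,318)),(-.07,.1,.072,(555,212),(443,250)),(-.07,-.1,.072,(712,115),(258,150)),(.07,-.1,.072,(585,58),(103,208)),
(-.07,.1,0,(555,285),(441,325)),(-.07,-.1,0,(708,182),None),(.07,.1,0,(427,217),(290,408)),(.07,-.1,0,None,(110,293))]
def f(p):
    b=box(p);e=[]
    for x,y,z,u,v in obs:
        if u:e+=list(proj(b(x,y,z),s)[0]-S(u))
        if v:e+=list(proj(b(x,y,z),c)[0]-C(v))
    return e
q=least_squares(f,[.7,-.2,0.],loss="soft_l1");print("case",q.x,np.round(np.sqrt(np.mean(np.square(f(q.x)))),2))
b=box(q.x);print("hinge",b(.07,0,.034),"grip",b(-.05,0,.086),"rest",b(0,0,.045))
for z in(.072,.102):print("tab",z,onplane(S((619,152 if z<.1 else 122)),s,[0,0,z],[0,0,1]))
# plate corners
pc=[(-1,-1,(520,390),(480,282)),(1,-1,(330,150),None),(1,1,(5,322),None),(-1,1,(210,595),None)]
def pl(p):
    n=R.from_euler("z",p[3])*R.from_euler("y",-np.pi/6)  # x up-slope, z toward robot
    return n
def g(p,hx,hy):
    n=pl(p);e=[]
    for sx,sy,u,v in pc:
        P=n.apply([sx*hx,sy*hy,0])+p[:3]
        e+=list(proj(P,s)[0]-S(u))
        if v:e+=list(proj(P,c)[0]-C(v))
    return e
for hx,hy in((.1175,.15),(.15,.1175)):
    w=least_squares(g,[.7,.15,.15,0],args=(hx,hy));print("plate",hx,w.x,np.sqrt(np.mean(w.fun**2)))
    n=pl(w.x);N=n.apply([0,0,1])
    for off in(.012,):
        A,B,W,Bl,Ct=[onplane(S(u),s,w.x[:3]+N*o,N) for u,o in(((313,311),.012),((244,387),.012),((336,362),.012),((337,434),0),((277,352),.012))]
        m=(A+B)/2;print("N",N,"mid",m,"ctr",Ct,"|AB|",np.linalg.norm(A-B),"proj scene",proj(m,c))
        for nm,v in(("A",A),("B",B),("W",W),("Bl",Bl)):
            t=n.inv().apply(v-m);print(nm,np.round(t,4),"r",round(np.hypot(*t[:2]),4),"ang",round(np.degrees(np.arctan2(t[1],t[0])),1))
E
python3 m.py
```

```text
case [ 0.49463914 -0.1823902  -0.24587824] 1.09
hinge [ 0.56253382 -0.19942878  0.034     ] grip [ 0.44614295 -0.17021979  0.086     ] rest [ 0.49463914 -0.1823902   0.045     ]
tab 0.072 [ 0.44317984 -0.1668635   0.072     ]
tab 0.102 [ 0.44343142 -0.16437812  0.102     ]
plate 0.1175 [ 0.57315907  0.13363434  0.04528914 -0.20735699] 10.573931777146862
N [-0.48928923  0.10293711  0.8660254 ] mid [0.56252846 0.15826443 0.05021186] ctr [0.56207192 0.16190389 0.04952133] |AB| 0.09141505885103042 proj scene [[367.57146863 274.14658992]]
A [ 0.0091 -0.0448 -0.    ] r 0.0457 ang -78.5
B [-0.0091  0.0448 -0.    ] r 0.0457 ang 101.5
W [-0.0325 -0.0303  0.    ] r 0.0445 ang -137.0
Bl [-0.0744  0.0024 -0.012 ] r 0.0745 ang 178.2
plate 0.15 [ 0.58957465  0.10589267  0.02860195 -0.22589521] 17.227712713533975
N [-0.48729699  0.11198946  0.8660254 ] mid [0.57620047 0.13778974 0.0308082 ] ctr [0.57575252 0.14145542 0.03008212] |AB| 0.09247080522738667 proj scene [[356.78372326 280.72788791]]
A [ 0.0099 -0.0452 -0.    ] r 0.0462 ang -77.7
B [-0.0099  0.0452  0.    ] r 0.0462 ang 102.3
W [-0.0327 -0.0312  0.    ] r 0.0452 ang -136.3
Bl [-0.0758  0.0014 -0.012 ] r 0.0758 ang 178.9
```

```bash
sed -i 's/(520,390),(480,282)),(1,-1,(330,150),None),(1,1,(5,322),None)/(520,390),None),(1,-1,(330,150),(482,281)),(1,1,(5,322),(1064,534))/' m.py; python3 m.py | grep -v "^case\|hinge\|tab"
```

```text
plate 0.1175 [ 0.52356517  0.24143604  0.10668337 -0.16438615] 7.5217530153214245
N [-0.4932595   0.08182339  0.8660254 ] mid [0.51540916 0.22884614 0.11708389] ctr [0.51494339 0.23234719 0.11648782] |AB| 0.0870703327861509 proj scene [[406.08580571 250.65696767]]
A [ 0.0071 -0.0429 -0.    ] r 0.0435 ang -80.6
B [-0.0071  0.0429  0.    ] r 0.0435 ang 99.4
W [-0.0315 -0.0277 -0.    ] r 0.0419 ang -138.6
Bl [-0.0696  0.0041 -0.012 ] r 0.0697 ang 176.6
plate 0.15 [ 0.52307153  0.25619123  0.11165522 -0.15910621] 15.874792604155184
N [-0.49368464  0.07921789  0.8660254 ] mid [0.51232343 0.23346667 0.12146327] ctr [0.51185492 0.23696354 0.12087632] |AB| 0.08686077605165603 proj scene [[408.68191712 249.07295331]]
A [ 0.0069 -0.0429  0.    ] r 0.0434 ang -80.8
B [-0.0069  0.0429 -0.    ] r 0.0434 ang 99.2
W [-0.0314 -0.0275  0.    ] r 0.0418 ang -138.8
Bl [-0.0693  0.0044 -0.012 ] r 0.0694 ang 176.4
```

```bash
cat > m2.py <<'E'
from h import *
c,s=CM["scene"],CM["side"]
pc=[(-1,-1,(520,390),None),(1,-1,(330,150),(482,281)),(1,1,(5,322),(1064,534)),(-1,1,(210,595),None)]
def g(p,hx,hy,full=False):
    n=R.from_rotvec(p[3:]);e=[]
    for sx,sy,u,v in pc:
        P=n.apply([sx*hx,sy*hy,0])+p[:3];e+=list(proj(P,s)[0]-S(u))
        if v:e+=list(proj(P,c)[0]-C(v))
    return e
for hx,hy in((.1175,.15),(.15,.1175)):
    w=least_squares(g,[.55,.2,.11,0,-.5,0],args=(hx,hy));n=R.from_rotvec(w.x[3:]);N=n.apply([0,0,1])
    print(hx,np.round(w.x[:3],4),"N",N.round(3),"tilt",np.degrees(np.arccos(N[2])),"x",n.apply([1,0,0]).round(3),"rms",np.sqrt(np.mean(w.fun**2)),np.round(w.fun,1))
# ring centre by triangulation (scene eye estimate 398,259)
def tri(us,uc):
    o1,d1=ray(us,s);o2,d2=ray(uc,c);t=np.linalg.lstsq(np.c_[d1,-d2],o2-o1,rcond=None)[0];a=o1+d1*t[0];b=o2+d2*t[1];return (a+b)/2,np.linalg.norm(a-b)
print("ring",tri(S((278,350)),(398,258.5)));print("c+-",tri(S((330,150)),C((482,281))));print("c++",tri(S((5,322)),(466,293.5)))
E
python3 m2.py
```

```text
0.1175 [0.5205 0.245  0.1119] N [-0.441  0.06   0.895] tilt 26.451077045238243 x [ 0.88  -0.164  0.445] rms 7.455252419813994 [ -1.6  -1.9  -9.9   1.5  12.3   1.1  -4.9   6.  -15.1  -9.6   3.9   3.3]
0.15 [0.5004 0.2851 0.154 ] N [-0.121  0.083  0.989] tilt 8.43463810010046 x [ 0.948 -0.287  0.14 ] rms 14.930225836842592 [  4.5   2.8 -22.6   3.9  30.9   2.5  -8.7  -1.8 -29.2  -6.7  13.6  -1.8]
ring (array([0.52740552, 0.21462393, 0.09880504]), np.float64(0.00440021974010042))
c+- (array([0.58805328, 0.03934553, 0.14662051]), np.float64(0.0010881104637963865))
c++ (array([0.64454958, 0.38551612, 0.17212955]), np.float64(0.05107490567505967))
```

```bash
cat >> m2.py <<'E'
print("----")
pc=[(-1,-1,(520,390),None),(1,-1,(330,150),(482,281)),(1,1,(5,322),None),(-1,1,(210,595),(1064,534))]
for hx,hy in((.1175,.15),(.15,.1175)):
    w=least_squares(g,[.55,.2,.11,0,-.5,0],args=(hx,hy));n=R.from_rotvec(w.x[3:]);N=n.apply([0,0,1])
    print(hx,np.round(w.x[:3],4),"N",N.round(3),"tilt",np.degrees(np.arccos(N[2])),"x",n.apply([1,0,0]).round(3),"rms",np.sqrt(np.mean(w.fun**2)),np.round(w.fun,1))
    A,B,W,Bl,Ct=[onplane(S(u),s,w.x[:3]+N*o,N) for u,o in(((313,311),.012),((244,387),.012),((336,362),.012),((337,434),0),((277,352),.012))]
    m=(A+B)/2;print("mid",m,"ctr",Ct,"|AB|",np.linalg.norm(A-B),"proj scene",proj(m,c))
    for nm,v in(("A",A),("B",B),("W",W),("Bl",Bl)):
        t=n.inv().apply(v-m);print(nm,v.round(4),np.round(t,4),"r",round(np.hypot(*t[:2]),4),"ang",round(np.degrees(np.arctan2(t[1],t[0])),1))
E
python3 m2.py | sed '1,/----/d'
```

```text
0.1175 [0.5342 0.2081 0.0877] N [-0.487  0.14   0.862] tilt 30.448621733773976 x [ 0.83  -0.233  0.507] rms 0.8897707982675219 [ 0.8  0.2 -0.4 -0.8 -1.8 -0.4  0.3 -0.3  0.2  0.8  1.7  0.8]
mid [0.52865049 0.20908617 0.09828797] ctr [0.52827876 0.21241473 0.09753915] |AB| 0.08519895519635652 proj scene [[395.07790983 257.39959697]]
A [0.5264 0.1669 0.1038] [ 0.0107 -0.0412 -0.    ] r 0.0426 ang -75.4
B [0.5309 0.2513 0.0928] [-0.0107  0.0412  0.    ] r 0.0426 ang 104.6
W [0.4959 0.1869 0.0834] [-0.0296 -0.0302 -0.    ] r 0.0423 ang -134.4
Bl [0.475  0.2219 0.052 ] [-0.071  -0.0021 -0.012 ] r 0.071 ang -178.3
0.15 [0.5397 0.213  0.0917] N [0.078 0.371 0.925] tilt 22.27408996758231 x [ 0.849 -0.511  0.133] rms 3.489579984010136 [-1.9  3.1 -6.2 -2.3 -1.8  1.4  8.  -2.9  1.2  0.9  2.7 -0.7]
mid [0.52412375 0.21624189 0.10469362] ctr [0.52397119 0.21885328 0.10365992] |AB| 0.0735201448178818 proj scene [[398.97939502 255.16611348]]
A [0.5159 0.1832 0.1186] [ 0.0117 -0.0348 -0.    ] r 0.0368 ang -71.4
B [0.5323 0.2493 0.0908] [-0.0117  0.0348  0.    ] r 0.0368 ang 108.6
W [0.4787 0.2144 0.1093] [-0.037  -0.0268  0.    ] r 0.0457 ang -144.1
Bl [0.4557 0.2528 0.0829] [-0.0797  0.0004 -0.012 ] r 0.0797 ang 179.7
```

The plate fit is consistent: rms 0.9 px, tilt 30.4°, hole spacing 85 mm against 84. The case fit and the direct tab sighting agree to within 4 mm. Next is the approach to the lid tab.

```bash
cat >> h.py <<'E'
Z=np.array([0,0,1.])
def down(yaw): return R.from_euler("z",yaw)*R.from_euler("x",np.pi)
YC=-.246
def status():
    o=bot.get_obs();print("t",round(o["t"],2),"p",o["eef_pos"].round(4),"F",o["contact_force"].round(1),"w",round(o["gripper_width"],3),"gf",round(o["grasp_force"],1),"q",o["q"].round(2))
E
python3 -c "
from h import *
print(go([.4447,-.168,.25],down(YC)));print(go([.4447,-.168,.15],down(YC)))"
```

```text
([0.3236, -0.3263, 0.0535], [-0.002, 0.001, 0.9])
([0.3237, -0.3261, 0.1535], [-0.002, 0.001, 0.9])
```

Emit:
drive_tool(
  deltas=[
    {"gripper": 0, "offset": [0.032, -0.033, 0.005], "angular": [0, 0, 0.1]},
    {"gripper": 0, "offset": [0.064, -0.065, 0.01], "angular": [0, 0, 0.2]},
    {"gripper": 0, "offset": [0.096, -0.098, 0.015], "angular": [0, 0, 0.35]},
    {"gripper": 0, "offset": [0.128, -0.13, 0.02], "angular": [0, 0, 0.5]},
    {"gripper": 0, "offset": [0.16, -0.163, 0.025], "angular": [0, 0, 0.65]},
  ],
  grip_force=25,
)

```text
t: 0.6
eef_pos: [0.3711, -0.3856, 0.2785]
tool_rot: [-0.0, 1.0, -0.027, -0.0]
contact_force: [0.7, 0.2, -0.1]
gripper_width: 0.998
grasp_force: 0.0
```

```bash
python3 -c "
from h import *
status();print(go([.4447,-.168,.25],down(YC)))"
```

```text
t 0.6 p [ 0.3711 -0.3856  0.2785] F [ 0.7  0.2 -0.1] w 0.998 gf 0.0 q [ 0.65  0.28  0.04  1.92 -0.01  0.95 -0.92]
([0.0616, -0.2213, 0.0285], [-0.0, 0.0, 0.244])
```

Emit:
drive_tool(
  deltas=[
    {"gripper": 0, "offset": [0.012, -0.044, 0.006], "angular": [0, 0, 0.05]},
    {"gripper": 0, "offset": [0.024, -0.088, 0.012], "angular": [0, 0, 0.1]},
    {"gripper": 0, "offset": [0.036, -0.132, 0.018], "angular": [0, 0, 0.15]},
    {"gripper": 0, "offset": [0.049, -0.177, 0.023], "angular": [0, 0, 0.2]},
    {"gripper": 0, "offset": [0.0616, -0.2213, 0.0285], "angular": [0, 0, 0.244]},
  ],
)

```text
t: 1.1
eef_pos: [0.4436, -0.1676, 0.2502]
tool_rot: [0.0, 0.993, -0.121, 0.0]
contact_force: [1.0, 0.3, 0.3]
gripper_width: 1.0
grasp_force: 0.0
```

Run:
```python
from h import *
status();m=optics.camera_model("wrist");im=optics.read_camera("wrist");cv2.imwrite("pics/w1.png",im)
print(proj([[.4447,-.168,.102],[.446,-.170,.072]],m), m["cam_to_world"][:3,3])
print(go([.4447,-.168,.148],down(YC)))
```

```text
t 1.1 p [ 0.4436 -0.1676  0.2502] F [1.  0.3 0.3] w 1.0 gf 0.0 q [ 0.29  0.22 -0.07  2.07  0.02  0.85 -1.6 ]
[[313.68621657 252.77558338]
 [316.16389366 235.78148574]] [ 0.51974205 -0.18725842  0.32081504]
([0.0008, 0.0089, 0.1014], [-0.005, 0.001, 0.014])
```

View pics/w1.png

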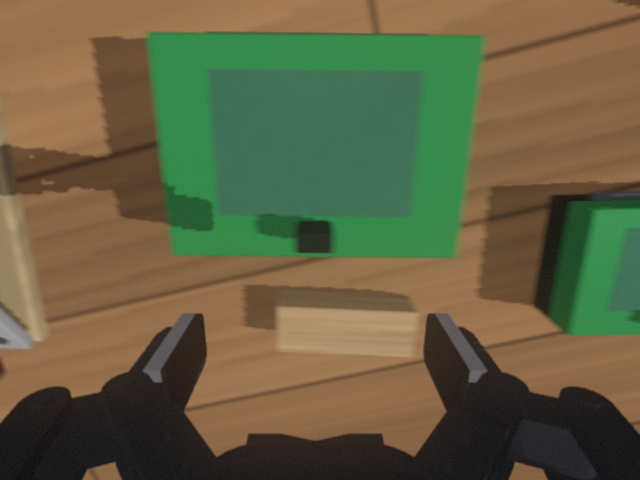

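The wrist view shows the lid's top corners at (148,34), (483,37), (457,257) and (174,257). The black tab is at about (314,238), and the offcut is in front.

Run:
```python
from h import *
status();T=np.array(optics.camera_model("wrist")["cam_to_world"]);print(T[:3,3])
# picture taken at t=1.1 pose : rebuild by cam offset
m=dict(optics.camera_model("wrist"));o=bot.get_obs()
dp=np.array([0.51974205,-0.18725842,0.32081504])-T[:3,3];T[:3,3]+=dp;m["cam_to_world"]=T
px=[(148,34),(483,37),(457,257),(174,257)];P=[onplane(u,m,[0,0,.072],Z) for u in px];print(np.round(P,4))
loc=[(.07,.1),(.07,-.1),(-.07,-.1),(-.07,.1)]
f=lambda p:np.ravel([R.from_euler("z",p[2]).apply([a,b,0])[:2]+p[:2]-q[:2] for (a,b),q in zip(loc,P)])
w=least_squares(f,[.49,-.18,-.25]);print(w.x,np.round(w.fun,4))
r=R.from_euler("z",w.x[2]);C0=np.r_[w.x[:2],0]
for k,v in dict(hinge=[.07,0,.034],grip=[-.05,0,.086],rest=[0,0,.045]).items():print(k,(C0+r.apply(v)).round(4))
g=C0+r.apply([-.05,0,.148]);print(go(g,down(w.x[2])))
```

```text
t 1.15 p [ 0.446  -0.1596  0.2495] F [ 1.4  6.4 -0.6] w 1.008 gf 0.0 q [ 0.28  0.22 -0.08  2.07  0.02  0.85 -1.61]
[ 0.52226303 -0.17890853  0.32001078]
[[ 0.5891 -0.1024  0.072 ]
 [ 0.5416 -0.2929  0.072 ]
 [ 0.408  -0.2615  0.072 ]
 [ 0.4539 -0.0691  0.072 ]]
[ 0.49816361 -0.1814684  -0.23816845] [ 0.0007  0.0015  0.001  -0.0023 -0.0015 -0.0006 -0.0002  0.0013]
hinge [ 0.5662 -0.198   0.034 ]
grip [ 0.4496 -0.1697  0.086 ]
rest [ 0.4982 -0.1815  0.045 ]
([0.0059, 0.0094, 0.1014], [-0.005, 0.001, 0.004])
```

Emit:
drive_tool(
  deltas=[
    {"gripper": 0, "offset": [0.004, 0.001, 0.03], "angular": [0, 0, 0]},
    {"gripper": 0, "offset": [0.004, 0.001, 0.06], "angular": [0, 0, 0]},
    {"gripper": 0, "offset": [0.004, 0.001, 0.085], "angular": [0, 0, 0]},
    {"gripper": 0, "offset": [0.004, 0.001, 0.1], "angular": [0, 0, 0]},
    {"gripper": 60, "offset": [0.004, 0.001, 0.1], "angular": [0, 0, 0]},
  ],
)

```text
t: 1.65
eef_pos: [0.4457, -0.1712, 0.1484]
tool_rot: [-0.0, 0.993, -0.12, -0.002]
contact_force: [-0.6, -0.7, 1.1]
gripper_width: 0.856
grasp_force: 0.0
```

Emit:
drive_tool(
  deltas=[
    {"gripper": 255, "offset": [0, 0, 0], "angular": [0, 0, 0]},
    {"gripper": 255, "offset": [0, 0, 0], "angular": [0, 0, 0]},
    {"gripper": 255, "offset": [0, 0, 0], "angular": [0, 0, 0]},
    {"gripper": 255, "offset": [0, 0, 0], "angular": [0, 0, 0]},
    {"gripper": 255, "offset": [0, 0, 0], "angular": [0, 0, 0]},
  ],
  grip_force=25,
)

```text
t: 2.15
eef_pos: [0.4479, -0.1708, 0.1516]
tool_rot: [-0.0, 0.993, -0.12, 0.001]
contact_force: [-0.9, 2.2, 6.2]
gripper_width: 0.275
grasp_force: 28.3
```

```bash
python3 -c "
from h import *
status();o=bot.get_obs();print(Rq(o).as_matrix().round(3))"
```

```text
t 2.15 p [ 0.4479 -0.1708  0.1516] F [-0.9  2.2  6.2] w 0.275 gf 28.3 q [ 0.29  0.38 -0.07  2.14  0.04  0.62 -1.62]
[[ 0.971 -0.239  0.002]
 [-0.239 -0.971  0.   ]
 [ 0.002 -0.001 -1.   ]]
```

```bash
cat > arc.py <<'E'
from h import *
yaw=-.242;ez=R.from_euler("z",yaw);H=np.array([.565,-.1987,.034])
def pose(th,k=.4):
    phi=k*th;gx,gz=-.120,.062
    G=H+ez.apply([gx*np.cos(th)+gz*np.sin(th),0,-gx*np.sin(th)+gz*np.cos(th)])
    r=ez*R.from_euler("y",phi)*R.from_euler("x",np.pi);return G-.054*r.apply([0,0,1]),r
def rel(a,b):return np.round(a[1].inv().apply(b[0]-a[0]),3).tolist(),np.round((a[1].inv()*b[1]).as_rotvec()/(np.pi/4),3).tolist()
ths=np.linspace(0,1.76,21)
for k in range(4):
    for j in range(1,6):print(rel(pose(ths[5*k]),pose(ths[5*k+j])))
    print()
print(pose(1.76)[0])
E
python3 arc.py
```

```text
([0.008, 0.0, -0.01], [0.0, -0.045, -0.0])
([0.017, -0.0, -0.02], [0.0, -0.09, -0.0])
([0.026, -0.0, -0.029], [0.0, -0.134, -0.0])
([0.036, 0.0, -0.037], [0.0, -0.179, -0.0])
([0.047, 0.0, -0.044], [0.0, -0.224, -0.0])

([0.01, -0.0, -0.008], [0.0, -0.045, -0.0])
([0.021, -0.0, -0.016], [0.0, -0.09, -0.0])
([0.033, -0.0, -0.023], [0.0, -0.134, -0.0])
([0.045, 0.0, -0.028], [0.0, -0.179, -0.0])
([0.058, -0.0, -0.033], [0.0, -0.224, -0.0])

([0.012, 0.0, -0.006], [-0.0, -0.045, -0.0])
([0.025, -0.0, -0.011], [0.0, -0.09, -0.0])
([0.038, -0.0, -0.015], [-0.0, -0.134, -0.0])
([0.051, 0.0, -0.017], [0.0, -0.179, -0.0])
([0.065, 0.0, -0.019], [0.0, -0.224, -0.0])

([0.013, -0.0, -0.003], [-0.0, -0.045, 0.0])
([0.027, -0.0, -0.005], [0.0, -0.09, 0.0])
([0.041, -0.0, -0.006], [-0.0, -0.134, 0.0])
([0.055, -0.0, -0.005], [-0.0, -0.179, -0.0])
([0.068, -0.0, -0.004], [-0.0, -0.224, -0.0])

[ 0.67996492 -0.22707765  0.18135975]
```

Emit:
drive_tool(
  deltas=[
    {"gripper": 255, "offset": [0.008, 0, -0.01], "angular": [0, -0.045, 0]},
    {"gripper": 255, "offset": [0.017, 0, -0.02], "angular": [0, -0.09, 0]},
    {"gripper": 255, "offset": [0.026, 0, -0.029], "angular": [0, -0.134, 0]},
    {"gripper": 255, "offset": [0.036, 0, -0.037], "angular": [0, -0.179, 0]},
    {"gripper": 255, "offset": [0.047, 0, -0.044], "angular": [0, -0.224, 0]},
  ],
)

```text
t: 2.65
eef_pos: [0.492, -0.1819, 0.1949]
tool_rot: [-0.011, 0.989, -0.12, -0.089]
contact_force: [-2.5, 1.4, -2.1]
gripper_width: 0.277
grasp_force: 26.9
```

Emit:
drive_tool(
  deltas=[
    {"gripper": 255, "offset": [0.01, 0, -0.008], "angular": [0, -0.045, 0]},
    {"gripper": 255, "offset": [0.021, 0, -0.016], "angular": [0, -0.09, 0]},
    {"gripper": 255, "offset": [0.033, 0, -0.023], "angular": [0, -0.134, 0]},
    {"gripper": 255, "offset": [0.045, 0, -0.028], "angular": [0, -0.179, 0]},
    {"gripper": 255, "offset": [0.058, 0, -0.033], "angular": [0, -0.224, 0]},
  ],
)

```text
t: 3.15
eef_pos: [0.5531, -0.1974, 0.2181]
tool_rot: [-0.022, 0.977, -0.119, -0.176]
contact_force: [-2.9, 0.4, 2.8]
gripper_width: 0.273
grasp_force: 27.5
```

Forces are small and the grip is holding, so I'll continue the arc.

Emit:
drive_tool(
  deltas=[
    {"gripper": 255, "offset": [0.012, 0, -0.006], "angular": [0, -0.045, 0]},
    {"gripper": 255, "offset": [0.025, 0, -0.011], "angular": [0, -0.09, 0]},
    {"gripper": 255, "offset": [0.038, 0, -0.015], "angular": [0, -0.134, 0]},
    {"gripper": 255, "offset": [0.051, 0, -0.017], "angular": [0, -0.179, 0]},
    {"gripper": 255, "offset": [0.065, 0, -0.019], "angular": [0, -0.224, 0]},
  ],
)

```text
t: 3.65
eef_pos: [0.6199, -0.2143, 0.2143]
tool_rot: [-0.031, 0.958, -0.116, -0.259]
contact_force: [-1.4, 0.0, 4.9]
gripper_width: 0.274
grasp_force: 28.0
```

Emit:
drive_tool(
  deltas=[
    {"gripper": 255, "offset": [0.013, 0, -0.003], "angular": [0, -0.045, 0]},
    {"gripper": 255, "offset": [0.027, 0, -0.005], "angular": [0, -0.09, 0]},
    {"gripper": 255, "offset": [0.041, 0, -0.006], "angular": [0, -0.134, 0]},
    {"gripper": 255, "offset": [0.055, 0, -0.005], "angular": [0, -0.179, 0]},
    {"gripper": 255, "offset": [0.065, 0, -0.004], "angular": [0, -0.22, 0]},
  ],
)

```text
t: 4.15
eef_pos: [0.6775, -0.2289, 0.1854]
tool_rot: [-0.041, 0.933, -0.114, -0.339]
contact_force: [4.1, -2.2, 8.0]
gripper_width: 0.269
grasp_force: 28.4
```

Emit:
drive_tool(
  deltas=[
    {"gripper": 150, "offset": [0, 0, 0], "angular": [0, 0, 0]},
    {"gripper": 0, "offset": [0, 0, 0], "angular": [0, 0, 0]},
    {"gripper": 0, "offset": [0, 0, 0], "angular": [0, 0, 0]},
    {"gripper": 0, "offset": [0, 0, 0], "angular": [0, 0, 0]},
  ],
)

```text
t: 4.55
eef_pos: [0.6757, -0.2277, 0.1836]
tool_rot: [-0.041, 0.933, -0.113, -0.34]
contact_force: [0.1, -0.7, -0.8]
gripper_width: 0.902
grasp_force: 0.3
```

```bash
python3 -c "
from h import *
status()
im=optics.read_camera('side');cv2.imwrite('pics/s2.png',cv2.resize(im[120:300,250:490],None,fx=3,fy=3))
YC=-.242
up=bot.get_obs();print(Rq(up).as_matrix().round(3))"
```

```text
t 4.55 p [ 0.6757 -0.2277  0.1836] F [ 0.1 -0.7 -0.8] w 0.902 gf 0.3 q [ 0.24  0.98 -0.    1.05 -0.    1.81 -1.57]
[[ 0.743 -0.239 -0.625]
 [-0.183 -0.971  0.154]
 [-0.644 -0.    -0.765]]
```

View pics/s2.png

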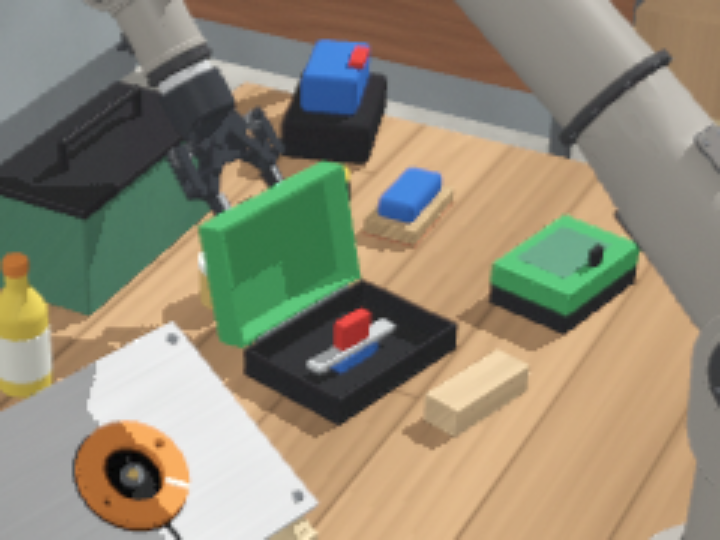

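The lid stands open at its stop, and the red-gripped wrench is on its blue rest at crop (352,329). Next I retreat from the lid and move over the rest with the tool turned 90°.

```bash
cat >> h.py <<'E'
from scipy.spatial.transform import Slerp
def cur():
    o=bot.get_obs();return o["eef_pos"],Rq(o)
def rel(a,b):return np.round(a[1].inv().apply(b[0]-a[0]),3).tolist(),np.round((a[1].inv()*b[1]).as_rotvec()/(np.pi/4),3).tolist()
def plan(start,legs):
    pts=[];a=start
    for b,n in legs:
        s=Slerp([0,1],R.concatenate([a[1],b[1]]))
        pts+=[(a[0]+(b[0]-a[0])*t,s(t)) for t in np.arange(1,n+1)/n];a=b
    base=start
    for i,p in enumerate(pts):
        o,g=rel(base,p);print(o,g)
        if i%5==4:base=p;print()
def graspat(P,rot,back=.054):return np.asarray(P)-back*rot.apply([0,0,1]),rot
CASE=np.array([.497,-.182,0]);YC=-.242;RC=R.from_euler("z",YC)
E
python3 - <<'E'
from h import *
p,r=cur()
rest=CASE+[0,0,.045];t=down(YC+np.pi/2)
mid=R.from_euler("z",YC+.3)*R.from_euler("y",.35)*R.from_euler("x",np.pi)
plan((p,r),[((p-.08*r.apply(Z),r),2),((np.array([.66,-.22,.31]),mid),3),((rest+[0,0,.235],t),10)])
E
```

```text
[-0.0, 0.0, -0.04] [0.0, 0.0, 0.0]
[0.0, 0.0, -0.08] [0.0, 0.0, 0.0]
[-0.032, -0.001, -0.082] [-0.064, 0.147, -0.111]
[-0.063, -0.002, -0.084] [-0.128, 0.295, -0.221]
[-0.095, -0.004, -0.086] [-0.192, 0.442, -0.332]

[-0.014, -0.005, 0.008] [-0.028, 0.038, -0.16]
[-0.028, -0.009, 0.017] [-0.057, 0.077, -0.32]
[-0.042, -0.014, 0.025] [-0.085, 0.115, -0.48]
[-0.056, -0.019, 0.033] [-0.113, 0.154, -0.64]
[-0.07, -0.024, 0.042] [-0.141, 0.192, -0.8]

[-0.009, -0.013, 0.005] [-0.028, 0.038, -0.16]
[-0.019, -0.026, 0.011] [-0.057, 0.077, -0.32]
[-0.028, -0.039, 0.016] [-0.085, 0.115, -0.48]
[-0.037, -0.053, 0.022] [-0.113, 0.154, -0.64]
[-0.046, -0.066, 0.027] [-0.141, 0.192, -0.8]
```

Emit:
drive_tool(
  deltas=[
    {"gripper": 0, "offset": [0, 0, -0.04], "angular": [0, 0, 0]},
    {"gripper": 0, "offset": [0, 0, -0.08], "angular": [0, 0, 0]},
    {"gripper": 0, "offset": [-0.032, -0.001, -0.082], "angular": [-0.064, 0.147, -0.1]},
    {"gripper": 0, "offset": [-0.063, -0.002, -0.084], "angular": [-0.128, 0.295, -0.2]},
    {"gripper": 0, "offset": [-0.095, -0.004, -0.086], "angular": [-0.192, 0.442, -0.332]},
  ],
)

```text
t: 5.1
eef_pos: [0.6601, -0.219, 0.3108]
tool_rot: [0.005, 0.984, 0.027, -0.177]
contact_force: [-0.0, -0.0, 1.7]
gripper_width: 1.0
grasp_force: 0.0
```

Emit:
drive_tool(
  deltas=[
    {"gripper": 0, "offset": [-0.014, -0.005, 0.008], "angular": [-0.028, 0.038, -0.16]},
    {"gripper": 0, "offset": [-0.028, -0.009, 0.017], "angular": [-0.057, 0.077, -0.32]},
    {"gripper": 0, "offset": [-0.042, -0.014, 0.025], "angular": [-0.085, 0.115, -0.48]},
    {"gripper": 0, "offset": [-0.056, -0.019, 0.033], "angular": [-0.113, 0.154, -0.64]},
    {"gripper": 0, "offset": [-0.07, -0.024, 0.042], "angular": [-0.141, 0.192, -0.8]},
  ],
)

```text
t: 5.6
eef_pos: [0.5778, -0.199, 0.2959]
tool_rot: [0.0, 0.936, 0.339, -0.095]
contact_force: [0.9, 0.5, 0.3]
gripper_width: 1.002
grasp_force: 0.0
```

Emit:
drive_tool(
  deltas=[
    {"gripper": 0, "offset": [-0.009, -0.013, 0.005], "angular": [-0.028, 0.038, -0.16]},
    {"gripper": 0, "offset": [-0.019, -0.026, 0.011], "angular": [-0.057, 0.077, -0.32]},
    {"gripper": 0, "offset": [-0.028, -0.039, 0.016], "angular": [-0.085, 0.115, -0.48]},
    {"gripper": 0, "offset": [-0.037, -0.053, 0.022], "angular": [-0.113, 0.154, -0.64]},
    {"gripper": 0, "offset": [-0.046, -0.066, 0.027], "angular": [-0.141, 0.192, -0.8]},
  ],
)

```text
t: 6.1
eef_pos: [0.4963, -0.1788, 0.2817]
tool_rot: [-0.003, 0.788, 0.615, -0.003]
contact_force: [-0.0, -0.6, -0.3]
gripper_width: 0.998
grasp_force: 0.0
```

Emit:
drive_tool(
  deltas=[
    {"gripper": 0, "offset": [0, 0, 0], "angular": [0, 0, 0]},
    {"gripper": 0, "offset": [0, 0, 0], "angular": [0, 0, 0]},
    {"gripper": 0, "offset": [0, 0, 0], "angular": [0, 0, 0]},
  ],
)

```text
t: 6.4
eef_pos: [0.4985, -0.1793, 0.2819]
tool_rot: [-0.003, 0.791, 0.612, -0.004]
contact_force: [0.2, 0.4, 0.8]
gripper_width: 1.001
grasp_force: 0.0
```

Run:
```python
from h import *
import pickle
status();m=optics.camera_model("wrist");im=optics.read_camera("wrist");status();cv2.imwrite("pics/w2.png",im);pickle.dump(m,open("w2.pkl","wb"))
print(cur()[1].as_matrix().round(3),m["cam_to_world"][:3,3])
```

```text
t 6.4 p [ 0.4985 -0.1793  0.2819] F [0.2 0.4 0.8] w 1.001 gf 0.0 q [ 0.32  0.27 -0.11  1.91  0.04  0.97 -0.06]
t 6.45 p [ 0.4986 -0.1793  0.2817] F [-0.2 -0.   0.1] w 1.001 gf 0.0 q [ 0.32  0.27 -0.11  1.91  0.04  0.97 -0.06]
[[ 0.25   0.968 -0.01 ]
 [ 0.968 -0.25   0.001]
 [-0.002 -0.01  -1.   ]] [ 0.51834821 -0.10342562  0.35237678]
```

View pics/w2.png

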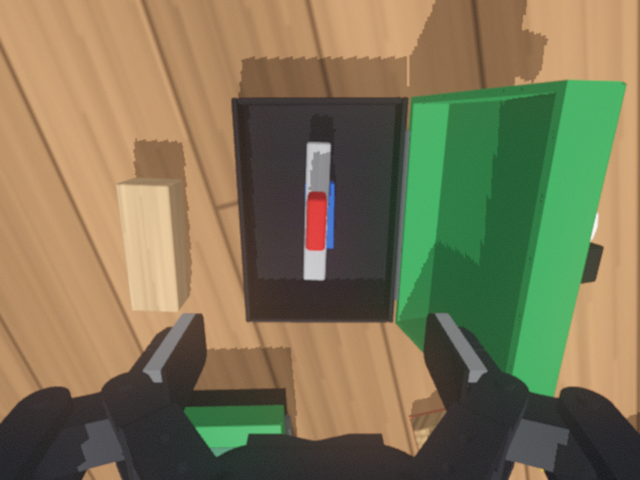

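The wrist view shows the wrench bar's top from (319,142) to (315,280), the red grip at (317,221), and the case rim corners at (233,98), (407,98), (393,321) and (247,321).

Run:
```python
from h import *
import pickle
m=pickle.load(open("w2.pkl","rb"));pl=lambda u,z:onplane(u,m,[0,0,z],Z)
def fit(px,loc,z,x0):
    P=[pl(u,z) for u in px];f=lambda p:np.ravel([R.from_euler("z",p[2]).apply([a,b,0])[:2]+p[:2]-q[:2] for (a,b),q in zip(loc,P)])
    w=least_squares(f,x0);return w.x.round(4),np.abs(w.fun).max().round(4)
# image up=+y(case), right=+x
b=lambda hx,hy:[(-hx,hy),(hx,hy),(hx,-hy),(-hx,-hy)]
print("case",fit([(233,98),(407,98),(393,321),(247,321)],b(.07,.1),.034,[.5,-.18,-.24]))
print("bar",fit([(307,142),(331,142),(327,280),(303,280)],b(.01,.062),.028,[.5,-.18,-.24]))
print("grip",fit([(308,193),(327,193),(326,250),(306,250)],b(.008,.022),.062,[.5,-.18,-.24]))
```

```text
case (array([ 0.4989, -0.1841, -0.2496]), np.float64(0.002))
bar (array([ 0.4971, -0.1807, -0.279 ]), np.float64(0.0013))
grip (array([ 0.4978, -0.1782, -0.2743]), np.float64(0.0016))
```

Run:
```python
from h import *
t=down(-.276+np.pi/2);g=np.array([.4974,-.1797,0])
plan(cur(),[((g+[0,0,.16],t),4),((g+[0,0,.12],t),1),((g+[0,0,.108],t),5)])
```

```text
[-0.0, 0.0, 0.03] [-0.003, 0.001, 0.008]
[-0.0, 0.0, 0.061] [-0.006, 0.001, 0.015]
[-0.0, 0.0, 0.091] [-0.009, 0.002, 0.023]
[-0.001, 0.0, 0.122] [-0.012, 0.002, 0.03]
[-0.0, 0.001, 0.162] [-0.012, 0.002, 0.03]

[0.0, -0.0, 0.002] [0.0, 0.0, 0.0]
[0.0, -0.0, 0.005] [0.0, 0.0, 0.0]
[0.0, -0.0, 0.007] [0.0, 0.0, 0.0]
[0.0, -0.0, 0.01] [0.0, 0.0, 0.0]
[0.0, -0.0, 0.012] [0.0, 0.0, 0.0]
```

Emit:
drive_tool(
  deltas=[
    {"gripper": 110, "offset": [0, 0, 0.03], "angular": [-0.003, 0.001, 0.008]},
    {"gripper": 110, "offset": [0, 0, 0.061], "angular": [-0.006, 0.001, 0.015]},
    {"gripper": 110, "offset": [0, 0, 0.091], "angular": [-0.009, 0.002, 0.023]},
    {"gripper": 110, "offset": [-0.001, 0, 0.122], "angular": [-0.012, 0.002, 0.03]},
    {"gripper": 110, "offset": [0, 0.001, 0.155], "angular": [-0.012, 0.002, 0.03]},
  ],
)

```text
t: 6.95
eef_pos: [0.4979, -0.1796, 0.1253]
tool_rot: [0.0, 0.798, 0.603, -0.0]
contact_force: [0.8, -0.4, 0.8]
gripper_width: 0.569
grasp_force: 0.0
```

Emit:
drive_tool(
  deltas=[
    {"gripper": 110, "offset": [0, 0, 0.01], "angular": [0, 0, 0]},
    {"gripper": 110, "offset": [0, 0, 0.019], "angular": [0, 0, 0]},
    {"gripper": 110, "offset": [0, 0, 0.019], "angular": [0, 0, 0]},
    {"gripper": 110, "offset": [0, 0, 0.019], "angular": [0, 0, 0]},
  ],
)

```text
t: 7.35
eef_pos: [0.4978, -0.1797, 0.1084]
tool_rot: [0.0, 0.797, 0.603, 0.0]
contact_force: [0.5, -0.2, 0.5]
gripper_width: 0.569
grasp_force: 0.0
```

Run:
```python
from h import *
status();print(go([.4974,-.1797,.108],down(-.276+np.pi/2)))
```

```text
t 7.35 p [ 0.4978 -0.1797  0.1084] F [ 0.5 -0.2  0.5] w 0.569 gf 0.0 q [ 0.3   0.52 -0.09  2.04  0.08  0.58 -0.12]
([-0.0001, -0.0004, 0.0004], [0.001, 0.0, 0.001])
```

Emit:
drive_tool(
  deltas=[
    {"gripper": 255, "offset": [0, 0, 0], "angular": [0, 0, 0]},
    {"gripper": 255, "offset": [0, 0, 0], "angular": [0, 0, 0]},
    {"gripper": 255, "offset": [0, 0, 0], "angular": [0, 0, 0]},
    {"gripper": 255, "offset": [0, 0, 0], "angular": [0, 0, 0]},
    {"gripper": 255, "offset": [0, 0, 0], "angular": [0, 0, 0]},
  ],
  grip_force=80,
)

```text
t: 7.85
eef_pos: [0.4975, -0.1797, 0.1085]
tool_rot: [0.0, 0.797, 0.603, 0.0]
contact_force: [-1.7, 0.2, 7.0]
gripper_width: 0.172
grasp_force: 79.2
```

Emit:
drive_tool(
  deltas=[
    {"gripper": 255, "offset": [0, 0, -0.02], "angular": [0, 0, 0]},
    {"gripper": 255, "offset": [0, 0, -0.06], "angular": [0, 0, 0]},
    {"gripper": 255, "offset": [0, 0, -0.105], "angular": [0, 0, 0]},
    {"gripper": 255, "offset": [0, 0, -0.15], "angular": [0, 0, 0]},
    {"gripper": 255, "offset": [0, 0, -0.18], "angular": [0, 0, 0]},
  ],
)

```text
t: 8.35
eef_pos: [0.4974, -0.1797, 0.2907]
tool_rot: [0.001, 0.797, 0.603, 0.001]
contact_force: [0.2, 0.5, -2.6]
gripper_width: 0.171
grasp_force: 78.4
```

```bash
cat >> h.py <<'E'
N0=np.array([-.482,.134,.866]);N0/=np.linalg.norm(N0)
RG=np.array([.5285,.2105,.098])
def ringrot(hdir,N=N0):
    "tool: z=-N, x along hole direction (wrench y)"
    x=hdir-N*np.dot(hdir,N);x/=np.linalg.norm(x);return R.from_matrix(np.c_[x,np.cross(-N,x),-N])
E
python3 - <<'E'
from h import *
status()
HD=np.array([.0045,.0844,-.011])
t=ringrot(HD);print(t.as_matrix().round(3))
plan(cur(),[((RG+N0*.18,t),13)])
E
```

```text
t 8.35 p [ 0.4974 -0.1797  0.2907] F [ 0.2  0.5 -2.6] w 0.171 gf 78.4 q [ 0.32  0.25 -0.1   1.91  0.03  0.97 -0.08]
[[ 0.051  0.875  0.482]
 [ 0.991  0.016 -0.134]
 [-0.125  0.484 -0.866]]
[0.03, -0.013, 0.003] [-0.051, -0.006, -0.025]
[0.059, -0.026, 0.006] [-0.102, -0.013, -0.049]
[0.089, -0.038, 0.008] [-0.152, -0.019, -0.074]
[0.118, -0.051, 0.011] [-0.203, -0.025, -0.098]
[0.148, -0.064, 0.014] [-0.254, -0.032, -0.123]

[0.031, -0.01, -0.0] [-0.051, -0.006, -0.025]
[0.061, -0.02, -0.0] [-0.102, -0.013, -0.049]
[0.092, -0.03, -0.001] [-0.152, -0.019, -0.074]
[0.123, -0.04, -0.001] [-0.203, -0.025, -0.098]
[0.153, -0.051, -0.001] [-0.254, -0.032, -0.123]

[0.031, -0.007, -0.003] [-0.051, -0.006, -0.025]
[0.063, -0.014, -0.005] [-0.102, -0.013, -0.049]
[0.094, -0.02, -0.008] [-0.152, -0.019, -0.074]
```

Emit:
drive_tool(
  deltas=[
    {"gripper": 255, "offset": [0.03, -0.013, 0.003], "angular": [-0.051, -0.006, -0.025]},
    {"gripper": 255, "offset": [0.059, -0.026, 0.006], "angular": [-0.102, -0.013, -0.049]},
    {"gripper": 255, "offset": [0.089, -0.038, 0.008], "angular": [-0.152, -0.019, -0.074]},
    {"gripper": 255, "offset": [0.118, -0.051, 0.011], "angular": [-0.203, -0.025, -0.098]},
    {"gripper": 255, "offset": [0.148, -0.064, 0.014], "angular": [-0.254, -0.032, -0.123]},
  ],
)

```text
t: 8.85
eef_pos: [0.4747, -0.0187, 0.2734]
tool_rot: [0.087, 0.763, 0.638, 0.05]
contact_force: [0.0, 0.4, -2.8]
gripper_width: 0.17
grasp_force: 78.6
```

Emit:
drive_tool(
  deltas=[
    {"gripper": 255, "offset": [0.031, -0.01, 0], "angular": [-0.051, -0.006, -0.025]},
    {"gripper": 255, "offset": [0.061, -0.02, 0], "angular": [-0.102, -0.013, -0.049]},
    {"gripper": 255, "offset": [0.092, -0.03, -0.001], "angular": [-0.152, -0.019, -0.074]},
    {"gripper": 255, "offset": [0.123, -0.04, -0.001], "angular": [-0.203, -0.025, -0.098]},
    {"gripper": 255, "offset": [0.153, -0.051, -0.001], "angular": [-0.254, -0.032, -0.123]},
  ],
)

```text
t: 9.35
eef_pos: [0.4531, 0.1404, 0.2592]
tool_rot: [0.173, 0.72, 0.665, 0.1]
contact_force: [1.4, 0.0, -2.1]
gripper_width: 0.174
grasp_force: 78.6
```

Emit:
drive_tool(
  deltas=[
    {"gripper": 255, "offset": [0.031, -0.007, -0.003], "angular": [-0.051, -0.006, -0.025]},
    {"gripper": 255, "offset": [0.063, -0.014, -0.005], "angular": [-0.102, -0.013, -0.049]},
    {"gripper": 255, "offset": [0.094, -0.02, -0.008], "angular": [-0.152, -0.019, -0.074]},
    {"gripper": 255, "offset": [0.094, -0.02, -0.008], "angular": [-0.152, -0.019, -0.074]},
    {"gripper": 255, "offset": [0.094, -0.02, -0.008], "angular": [-0.152, -0.019, -0.074]},
  ],
)

```text
t: 9.85
eef_pos: [0.4407, 0.2351, 0.2504]
tool_rot: [0.222, 0.689, 0.678, 0.128]
contact_force: [1.2, -0.7, -1.9]
gripper_width: 0.173
grasp_force: 78.7
```

Run:
```python
from h import *
import pickle
status();print(go(RG+N0*.18,ringrot(np.array([.0045,.0844,-.011]))))
m=optics.camera_model("wrist");pickle.dump((m,cur()),open("w3.pkl","wb"));im=optics.read_camera("wrist");cv2.imwrite("pics/w3.png",im);status()
h=ringrot(np.array([.0045,.0844,-.011])).apply([1,0,0])*.042
print("pred holes",proj([RG+h,RG-h,RG],m))
p,r=cur();print("pred pins",proj([p+r.apply([s*.042,0,.089-.009]) for s in(1,-1)],m),"grip",proj([p+r.apply([0,0,.054])],m))
```

```text
t 9.85 p [0.4407 0.2351 0.2504] F [ 1.2 -0.7 -1.9] w 0.173 gf 78.7 q [-0.49  0.2  -0.4   2.21  0.89  0.73 -1.57]
([-0.0009, 0.0026, -0.0024], [-0.006, -0.001, 0.003])
t 9.9 p [0.4411 0.2339 0.2505] F [ 0.  -1.  -2.2] w 0.171 gf 78.7 q [-0.49  0.2  -0.4   2.21  0.89  0.73 -1.56]
pred holes [[320.66520099 179.95818355]
 [319.85493379 296.56550967]
 [320.23999493 241.15051824]]
pred pins [[316.62968137 216.32366884]
 [316.09968472 387.32958588]] grip [[316.6094987 340.8047175]]
```

View pics/w3.png

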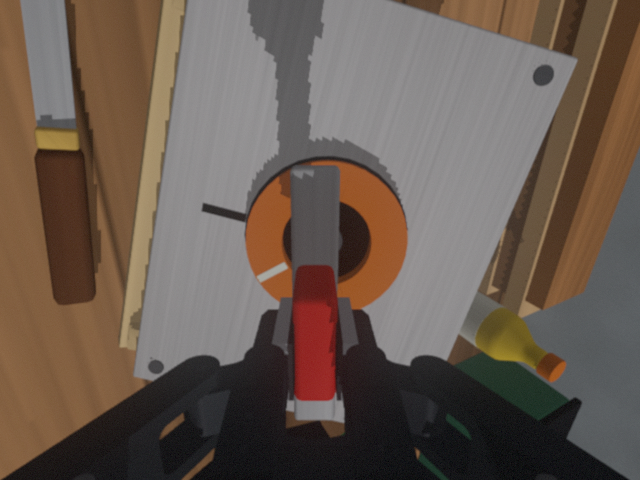

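The wrist view shows the ring centre near (326,238), about 4 mm from my estimate. The held bar, centred on x≈315, hides the holes. I'll sidestep 50 mm to see them.

Emit:
drive_tool(
  deltas=[
    {"gripper": 255, "offset": [0, 0.025, 0], "angular": [0, 0, 0]},
    {"gripper": 255, "offset": [0, 0.05, 0], "angular": [0, 0, 0]},
    {"gripper": 255, "offset": [0, 0.05, 0], "angular": [0, 0, 0]},
    {"gripper": 255, "offset": [0, 0.05, 0], "angular": [0, 0, 0]},
    {"gripper": 255, "offset": [0, 0.05, 0], "angular": [0, 0, 0]},
  ],
)

```text
t: 10.4
eef_pos: [0.4846, 0.2343, 0.2742]
tool_rot: [0.223, 0.69, 0.677, 0.127]
contact_force: [0.1, -0.2, -2.9]
gripper_width: 0.175
grasp_force: 78.7
```

Run:
```python
from h import *
import pickle
status();m=optics.camera_model("wrist");pickle.dump((m,cur()),open("w4.pkl","wb"));im=optics.read_camera("wrist");cv2.imwrite("pics/w4.png",im);status()
cv2.imwrite("pics/w4c.png",cv2.resize(im[130:360,130:400],None,fx=2.5,fy=2.5,interpolation=cv2.INTER_CUBIC))
p,r=cur();print("pred bar far end top corners",proj([p+r.apply([.062,y,.0805]) for y in(-.01,.01)],m),"near",proj([p+r.apply([-.062,y,.0805]) for y in(-.01,.01)],m))
```

```text
t 10.4 p [0.4846 0.2343 0.2742] F [ 0.1 -0.2 -2.9] w 0.175 gf 78.7 q [-0.44  0.22 -0.38  2.11  0.84  0.75 -1.43]
t 10.45 p [0.4844 0.2346 0.2742] F [-0.2  0.7 -2.2] w 0.17 gf 78.7 q [-0.44  0.22 -0.38  2.11  0.84  0.75 -1.43]
pred bar far end top corners [[289.63415141 162.74627155]
 [340.59521695 162.69381628]] near [[295.02806888 418.08465963]
 [335.55333271 418.06164547]]
```

View pics/w4c.png

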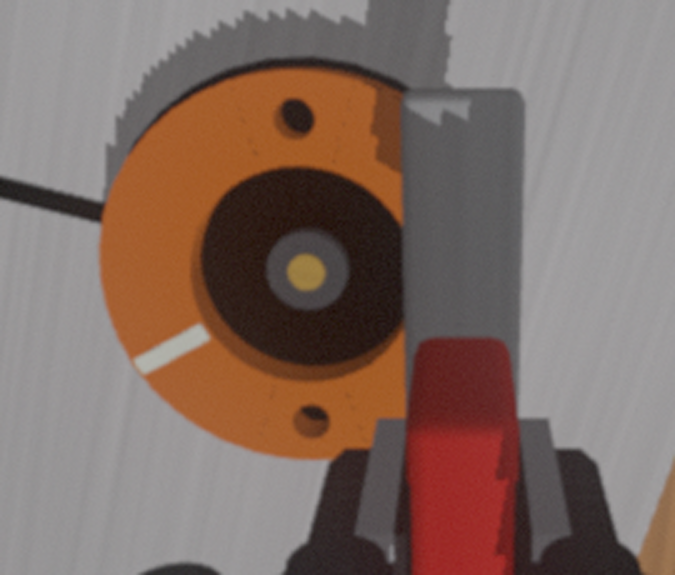

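The crop shows the holes at (295,117) and (312,421), i.e. full-image (248.0,176.8) and (254.8,298.4). The bar's far end is at y≈165, so the wrench sits about 1 mm toward −x in the fingers.

```bash
cat > r.py <<'E'
from h import *
import pickle
m,(p,r)=pickle.load(open("w4.pkl","rb"))
uA,uB=(248.0,176.8),(254.8,298.4)
for d in(-.006,-.003,0,.003,.006):
    A,B=[onplane(u,m,RG+N0*d,N0) for u in(uA,uB)];print(d,"sep",np.linalg.norm(A-B).round(4),((A+B)/2).round(4))
A,B=[onplane(u,m,RG,N0) for u in(uA,uB)];mid=(A+B)/2
print("dir",(A-B)/np.linalg.norm(A-B),"in tool:",r.inv().apply(mid-p).round(4),r.inv().apply(A-B).round(4))
print("side view repro",proj([A,B],CM["side"]),"obs",S((313,311)),S((244,387)),"scene mid",proj(mid,CM["scene"]))
E
python3 r.py
```

```text
-0.006 sep 0.0896 [0.5327 0.2064 0.094 ]
-0.003 sep 0.0885 [0.5317 0.2077 0.0968]
0 sep 0.0874 [0.5308 0.2091 0.0995]
0.003 sep 0.0864 [0.5299 0.2105 0.1022]
0.006 sep 0.0853 [0.529  0.2118 0.105 ]
dir [ 0.04925366  0.99081947 -0.12590016] in tool: [-0.0006 -0.0437  0.1772] [ 0.0874 -0.0001 -0.0001]
side view repro [[285.13903957 286.40416555]
 [302.75743343 266.9681147 ]] obs [303.25 267.75] [286.   286.75] scene mid [[394.75954588 257.41051326]]
```

Emit:
drive_tool(
  deltas=[
    {"gripper": 255, "offset": [0, 0, 0.02], "angular": [0, 0, 0]},
    {"gripper": 255, "offset": [0, 0.005, 0.04], "angular": [0, 0, 0]},
    {"gripper": 255, "offset": [0, 0.008, 0.05], "angular": [0, 0, 0]},
    {"gripper": 255, "offset": [0, 0.008, 0.05], "angular": [0, 0, 0]},
    {"gripper": 255, "offset": [0, 0.008, 0.05], "angular": [0, 0, 0]},
  ],
)

```text
t: 10.95
eef_pos: [0.5157, 0.2292, 0.2354]
tool_rot: [0.223, 0.689, 0.677, 0.128]
contact_force: [-0.0, 0.4, -1.9]
gripper_width: 0.172
grasp_force: 78.8
```

```bash
cat > d.py <<'E'
from h import *
import pickle
def holes(im):
    hsv=cv2.cvtColor(im,cv2.COLOR_BGR2HSV);k=cv2.inRange(hsv,(5,150,110),(20,255,255))
    k[:, :]=k; cs,h=cv2.findContours(k,cv2.RETR_CCOMP,cv2.CHAIN_APPROX_NONE)
    out=[]
    for c,hh in zip(cs,h[0]):
        if hh[3]>=0 and 40<cv2.contourArea(c)<1500 and len(c)>5:
            (x,y),(a,b),t=cv2.fitEllipse(c);out.append((round(x,1),round(y,1),round(a,1),round(b,1)))
    return out
if __name__=="__main__":
    status();m=optics.camera_model("wrist");pickle.dump((m,cur()),open("w5.pkl","wb"));im=optics.read_camera("wrist");cv2.imwrite("pics/w5.png",im);status()
    for n in("w4","w5"):print(n,holes(cv2.imread(f"pics/{n}.png")))
E
python3 d.py
```

```text
t 10.95 p [0.5157 0.2292 0.2354] F [-0.   0.4 -1.9] w 0.172 gf 78.8 q [-0.43  0.31 -0.34  2.1   0.94  0.68 -1.49]
t 11.0 p [0.5157 0.2295 0.2358] F [-0.4  0.9 -2.7] w 0.17 gf 78.8 q [-0.43  0.31 -0.34  2.1   0.94  0.68 -1.49]
w4 [(255.5, 297.3, 10.9, 14.4), (248.4, 176.5, 13.4, 17.0)]
w5 [(228.8, 338.5, 11.0, 16.3), (216.2, 192.8, 13.6, 20.3)]
```

```bash
cat > rf.py <<'E'
from d import *
D=[]
for n in("w4","w5"):
    m,_=pickle.load(open(n+".pkl","rb"));im=cv2.imread(f"pics/{n}.png")
    k=cv2.inRange(cv2.cvtColor(im,cv2.COLOR_BGR2HSV),(5,150,110),(20,255,255))
    c=max(cv2.findContours(k,cv2.RETR_EXTERNAL,cv2.CHAIN_APPROX_NONE)[0],key=cv2.contourArea)[:,0,:].astype(float)
    h=np.array(holes(im))[:,:2].mean(0)
    a=np.degrees(np.arctan2(c[:,1]-h[1],c[:,0]-h[0]))  # image angle, down +
    D.append((m,c,a));print(n,c.min(0),c.max(0))
def res(P,sel,N=N0):
    e=[]
    for (m,c,a),s in zip(D,sel):
        for u in c[s]:
            e.append(np.linalg.norm(onplane(u,m,P,N)-P)-.054)
    return np.array(e)
for lo,hi in((100,215),(110,250)):
  for use in((0,),(1,),(0,1)):
    sel=[((a%360>lo)&(a%360<hi))&(i in use) for i,(m,c,a) in enumerate(D)]
    w=least_squares(res,RG,args=(sel,),loss="soft_l1",f_scale=.0005);d=w.x-RG
    print(lo,hi,use,w.x.round(4),"along N",np.dot(d,N0).round(4),"rms",np.sqrt(np.mean(res(w.x,sel)**2)).round(5))
E
python3 rf.py
```

```text
w4 [171. 157.] [292. 312.]
w5 [121. 170.] [291. 356.]
100 215 (0,) [0.5011 0.3348 0.3496] along N 0.2477 rms 0.0
100 215 (1,) [0.5293 0.3402 0.3076] along N 0.1985 rms 0.0
100 215 (0, 1) [0.5305 0.2554 0.1758] along N 0.0724 rms 0.00735
110 250 (0,) [0.5015 0.3194 0.3522] along N 0.2477 rms 0.0
110 250 (1,) [0.5291 0.2151 0.1106] along N 0.0112 rms 0.00703
110 250 (0, 1) [0.5309 0.2562 0.206 ] along N 0.0985 rms 0.00744
```

```bash
python3 - <<'E'
import re
s=open('rf.py').read().split("def res")[0]+'''
from scipy.spatial import cKDTree
th=np.linspace(0,2*np.pi,2000)
ex=np.cross([0,1,0],N0);ex/=np.linalg.norm(ex);ey=np.cross(N0,ex);CIR=.054*(np.outer(np.cos(th),ex)+np.outer(np.sin(th),ey))
def res(P,sel):
    return np.concatenate([cKDTree(proj(P+CIR,m)).query(c[s])[0] if s.any() else [] for (m,c,a),s in zip(D,sel)])
from scipy.optimize import minimize
for lo,hi in((100,215),(110,250),(90,240)):
  for use in((0,),(1,),(0,1)):
    sel=[((a%360>lo)&(a%360<hi))&(i in use) for i,(m,c,a) in enumerate(D)]
    f=lambda d:np.mean(np.minimum(res(RG+d,sel),3))
    w=minimize(f,[0,0,.004],method="Nelder-Mead",options=dict(initial_simplex=[[0,0,0],[.004,0,.004],[0,.004,.004],[-.002,-.002,.008]],xatol=1e-5,fatol=1e-5))
    P=RG+w.x;print(lo,hi,use,P.round(4),"N",np.dot(w.x,N0).round(4),"err px",round(w.fun,2),"n",[int(x.sum()) for x in sel],"side",proj(P,CM["side"]).round(1))
'''
open('rf2.py','w').write(s)
E
python3 rf2.py; python3 -c "
from h import *
print('side obs ctr',S((277,352)),S((278.5,349)))"
```

```text
w4 [171. 157.] [292. 312.]
w5 [121. 170.] [291. 356.]
100 215 (0,) [0.5289 0.2125 0.1054] N 0.0064 err px 1.66 n [276, 0] side [[293.9 275.7]]
100 215 (1,) [0.5285 0.2128 0.1065] N 0.0076 err px 1.1 n [0, 238] side [[294.  275.5]]
100 215 (0, 1) [0.5286 0.2141 0.1085] N 0.0095 err px 1.42 n [276, 238] side [[293.7 275.2]]
110 250 (0,) [0.5289 0.2128 0.1059] N 0.007 err px 1.58 n [319, 0] side [[293.9 275.6]]
110 250 (1,) [0.5285 0.2129 0.1066] N 0.0078 err px 0.99 n [0, 276] side [[293.9 275.5]]
110 250 (0, 1) [0.5286 0.2132 0.1071] N 0.0082 err px 1.32 n [319, 276] side [[293.9 275.4]]
90 240 (0,) [0.5289 0.2126 0.1055] N 0.0066 err px 1.59 n [345, 0] side [[293.9 275.7]]
90 240 (1,) [0.5286 0.2132 0.1071] N 0.0082 err px 0.97 n [0, 291] side [[293.9 275.4]]
90 240 (0, 1) [0.5286 0.2136 0.1077] N 0.0087 err px 1.33 n [345, 291] side [[293.8 275.3]]
side obs ctr [294.25 278.  ] [294.625 277.25 ]
```

Run:
```python
from d import *
for n,uA,uB in(("w4",(248.2,176.7),(255.1,298.4)),("w5",(216.2,192.8),(228.8,340.2))):
    m,(p,r)=pickle.load(open(n+".pkl","rb"))
    for d in(.004,.006,.008):
        A,B=[onplane(u,m,RG+N0*d,N0) for u in(uA,uB)];M=(A+B)/2
        print(n,d,"sep",np.linalg.norm(A-B).round(4),M.round(4),"dir",((A-B)/np.linalg.norm(A-B)).round(4),"tool",r.inv().apply(M-p).round(4),"ringxy",r.inv().apply(np.array([.5286,.213,.1065])-p).round(4))
```

```text
w4 0.004 sep 0.0861 [0.5297 0.2109 0.1032] dir [ 0.0484  0.9908 -0.1264] tool [ 0.0007 -0.0428  0.1732] ringxy [ 0.0022 -0.0422  0.1695]
w4 0.006 sep 0.0854 [0.5291 0.2118 0.1051] dir [ 0.0484  0.9908 -0.1264] tool [ 0.0013 -0.0425  0.1712] ringxy [ 0.0022 -0.0422  0.1695]
w4 0.008 sep 0.0847 [0.5285 0.2128 0.1069] dir [ 0.0484  0.9908 -0.1264] tool [ 0.002  -0.0421  0.1692] ringxy [ 0.0022 -0.0422  0.1695]
w5 0.004 sep 0.0875 [0.53   0.2106 0.1035] dir [ 0.0458  0.9907 -0.1278] tool [-0.0013 -0.0512  0.1238] ringxy [ 0.0006 -0.051   0.1202]
w5 0.006 sep 0.0866 [0.5296 0.2117 0.1054] dir [ 0.0458  0.9907 -0.1278] tool [-0.0005 -0.0507  0.1218] ringxy [ 0.0006 -0.051   0.1202]
w5 0.008 sep 0.0857 [0.5291 0.2128 0.1072] dir [ 0.0458  0.9907 -0.1278] tool [ 0.0003 -0.0501  0.1198] ringxy [ 0.0006 -0.051   0.1202]
```

The refined ring centre is about (0.5288, 0.2128, 0.107), with the face 8 mm higher than first estimated. The ring outline and the hole spacing agree on this. Now I align above it.

```bash
cat >> h.py <<'E'
C1=np.array([.5288,.2128,.107]);T1=ringrot(np.array([.047,.9908,-.127]))
def at(h,dx=0,dy=0,rot=0):
    t=T1*R.from_rotvec([0,0,rot]);return C1+N0*h+T1.apply([.001+dx,dy,0]),t
E
python3 -c "
from h import *
plan(cur(),[(at(.115),5)]);print(rel(at(.115),at(.103)))"
```

```text
[0.0, -0.01, 0.001] [-0.001, -0.0, -0.001]
[0.001, -0.02, 0.002] [-0.002, -0.001, -0.002]
[0.001, -0.031, 0.003] [-0.003, -0.001, -0.002]
[0.001, -0.041, 0.004] [-0.004, -0.002, -0.003]
[0.001, -0.051, 0.005] [-0.004, -0.002, -0.004]

([0.0, -0.0, 0.012], [0.0, 0.0, 0.0])
```

Emit:
drive_tool(
  deltas=[
    {"gripper": 255, "offset": [0, -0.016, 0.002], "angular": [-0.001, 0, -0.001]},
    {"gripper": 255, "offset": [0.001, -0.033, 0.003], "angular": [-0.003, -0.001, -0.002]},
    {"gripper": 255, "offset": [0.0014, -0.051, 0.005], "angular": [-0.004, -0.002, -0.004]},
    {"gripper": 255, "offset": [0.0014, -0.051, 0.005], "angular": [-0.004, -0.002, -0.004]},
    {"gripper": 255, "offset": [0.0014, -0.051, 0.005], "angular": [-0.004, -0.002, -0.004]},
  ],
)

```text
t: 11.5
eef_pos: [0.4741, 0.2295, 0.2071]
tool_rot: [0.225, 0.688, 0.678, 0.129]
contact_force: [1.2, 0.3, -1.9]
gripper_width: 0.171
grasp_force: 78.7
```

```bash
python3 -c "
from h import *
status()
o,g=rel(cur(),at(.103));p,r=cur();print(np.round(r.inv().apply(at(.103)[0]-p),4),g)"
```

```text
t 11.5 p [0.4741 0.2295 0.2071] F [ 1.2  0.3 -1.9] w 0.171 gf 78.7 q [-0.49  0.31 -0.34  2.2   1.04  0.66 -1.66]
[-0.0002 -0.0009  0.0123] [0.001, -0.0, 0.001]
```

Emit:
drive_tool(
  deltas=[
    {"gripper": 255, "offset": [0, -0.001, 0.004], "angular": [0, 0, 0]},
    {"gripper": 255, "offset": [0, -0.001, 0.008], "angular": [0, 0, 0]},
    {"gripper": 255, "offset": [0, -0.001, 0.012], "angular": [0, 0, 0]},
    {"gripper": 255, "offset": [0, -0.001, 0.012], "angular": [0, 0, 0]},
  ],
)

```text
t: 11.9
eef_pos: [0.4792, 0.2268, 0.1949]
tool_rot: [0.225, 0.688, 0.678, 0.128]
contact_force: [0.4, 0.3, -1.8]
gripper_width: 0.171
grasp_force: 78.7
```

Emit:
drive_tool(
  deltas=[
    {"gripper": 255, "offset": [0, 0, 0.002], "angular": [0, 0, 0]},
    {"gripper": 255, "offset": [0, 0, 0.004], "angular": [0, 0, 0]},
    {"gripper": 255, "offset": [0, 0, 0.006], "angular": [0, 0, 0]},
  ],
)

```text
t: 12.2
eef_pos: [0.4818, 0.2265, 0.1901]
tool_rot: [0.225, 0.688, 0.678, 0.129]
contact_force: [0.9, 0.2, -2.3]
gripper_width: 0.169
grasp_force: 78.7
```

```bash
cat >> h.py <<'E'
def rep():
    o=bot.get_obs();p,r=cur();print("t",round(o["t"],2),"off target(h=.0885)",np.round(T1.inv().apply(p-at(.0885)[0]),4),"F tool",T1.inv().apply(o["contact_force"]).round(1),"M tool",T1.inv().apply(o["torque"]).round(2),"rot",np.round((T1.inv()*r).as_rotvec(),3),"w",round(o["gripper_width"],3),"q7",o["q"].round(2))
E
python3 -c "
from h import *
rep()"
```

```text
t 12.2 off target(h=.0885) [-0.0002 -0.0006 -0.0079] F tool [ 0.5 -0.3  2.4] M tool [0.76 0.22 0.01] rot [ 0.001 -0.001  0.   ] w 0.169 q7 [-0.49  0.34 -0.32  2.2   1.09  0.64 -1.71]
```

Emit:
drive_tool(
  deltas=[
    {"gripper": 255, "offset": [0, 0.0005, 0.001], "angular": [0, 0, 0]},
    {"gripper": 255, "offset": [0, 0.0005, 0.002], "angular": [0, 0, 0]},
    {"gripper": 255, "offset": [0, 0.0005, 0.003], "angular": [0, 0, 0]},
  ],
)

```text
t: 12.5
eef_pos: [0.4836, 0.226, 0.1878]
tool_rot: [0.225, 0.688, 0.678, 0.129]
contact_force: [-1.0, 0.9, -2.2]
gripper_width: 0.177
grasp_force: 78.7
```

```bash
python3 -c "
from h import *
rep()"
```

```text
t 12.5 off target(h=.0885) [-0.0003 -0.0001 -0.005 ] F tool [ 1.2 -2.   1.3] M tool [0.79 0.22 0.01] rot [ 0.001 -0.001  0.   ] w 0.177 q7 [-0.49  0.35 -0.31  2.2   1.1   0.63 -1.72]
```

Emit:
drive_tool(
  deltas=[
    {"gripper": 255, "offset": [0, 0, 0.001], "angular": [0, 0, 0]},
    {"gripper": 255, "offset": [0, 0, 0.002], "angular": [0, 0, 0]},
    {"gripper": 255, "offset": [0, 0, 0.003], "angular": [0, 0, 0]},
  ],
)

```text
t: 12.8
eef_pos: [0.4851, 0.2256, 0.1852]
tool_rot: [0.225, 0.688, 0.678, 0.129]
contact_force: [-0.4, 0.3, -2.8]
gripper_width: 0.166
grasp_force: 78.7
```

```bash
python3 -c "
from h import *
rep()"
```

```text
t 12.8 off target(h=.0885) [-0.0003 -0.0002 -0.002 ] F tool [ 0.6 -1.7  2.2] M tool [0.79 0.22 0.04] rot [ 0.001 -0.001  0.   ] w 0.166 q7 [-0.49  0.35 -0.31  2.2   1.11  0.63 -1.72]
```

Emit:
drive_tool(
  deltas=[
    {"gripper": 255, "offset": [0, 0, 0.001], "angular": [0, 0, 0]},
    {"gripper": 255, "offset": [0, 0, 0.002], "angular": [0, 0, 0]},
    {"gripper": 255, "offset": [0, 0, 0.003], "angular": [0, 0, 0]},
  ],
)

```text
t: 13.1
eef_pos: [0.4862, 0.2254, 0.183]
tool_rot: [0.225, 0.688, 0.678, 0.129]
contact_force: [-13.0, -1.2, 15.1]
gripper_width: 0.169
grasp_force: 81.7
```

```bash
python3 -c "
from h import *
rep()"
```

```text
t 13.1 off target(h=.0885) [-0.0002 -0.0002  0.0005] F tool [ -3.7  -4.1 -19.1] M tool [ 1.33 -0.88  0.  ] rot [ 0.    -0.001  0.   ] w 0.169 q7 [-0.49  0.36 -0.31  2.2   1.12  0.63 -1.73]
```

Emit:
drive_tool(
  deltas=[
    {"gripper": 255, "offset": [0, 0, -0.0015], "angular": [0, 0, 0]},
    {"gripper": 255, "offset": [0, 0.0015, -0.0015], "angular": [0, 0, 0]},
    {"gripper": 255, "offset": [0, 0.003, -0.0015], "angular": [0, 0, 0]},
    {"gripper": 255, "offset": [0, 0.003, -0.0015], "angular": [0, 0, 0]},
  ],
)

```text
t: 13.5
eef_pos: [0.4876, 0.2255, 0.1848]
tool_rot: [0.224, 0.688, 0.678, 0.128]
contact_force: [-4.3, 0.2, -3.1]
gripper_width: 0.17
grasp_force: 79.1
```

```bash
python3 -c "
from h import *
rep()"
```

```text
t 13.5 off target(h=.0885) [-0.0002  0.0018 -0.0004] F tool [ 0.4 -5.3  0.5] M tool [ 1.8   0.32 -0.02] rot [ 0.002 -0.001 -0.001] w 0.17 q7 [-0.49  0.36 -0.31  2.19  1.11  0.63 -1.72]
```

Emit:
drive_tool(
  deltas=[
    {"gripper": 255, "offset": [0, -0.003, 0], "angular": [0, 0, 0]},
    {"gripper": 255, "offset": [0, -0.006, 0], "angular": [0, 0, 0]},
    {"gripper": 255, "offset": [0, -0.006, 0], "angular": [0, 0, 0]},
  ],
)

```text
t: 13.8
eef_pos: [0.4839, 0.2254, 0.183]
tool_rot: [0.225, 0.688, 0.678, 0.129]
contact_force: [2.4, -0.3, -1.5]
gripper_width: 0.173
grasp_force: 78.8
```

```bash
python3 -c "
from h import *
rep()"
```

```text
t 13.8 off target(h=.0885) [-0.0003 -0.0023 -0.0006] F tool [-0.   1.4  2.5] M tool [ 0.14  0.22 -0.12] rot [-0.001 -0.001  0.001] w 0.173 q7 [-0.5   0.36 -0.31  2.2   1.12  0.63 -1.74]
```

Sideways moves are blocked in both directions at about ±2 mm with no normal force, so both pins are in the holes with the bar just seated. I'll recentre and start turning.

Emit:
drive_tool(
  deltas=[
    {"gripper": 255, "offset": [0, 0.0025, 0.0004], "angular": [0, 0, 0]},
    {"gripper": 255, "offset": [0, 0.0025, 0.0008], "angular": [0, 0, 0]},
    {"gripper": 255, "offset": [0, 0.0025, 0.0008], "angular": [0, 0, 0.05]},
    {"gripper": 255, "offset": [0, 0.0025, 0.0008], "angular": [0, 0, 0.12]},
    {"gripper": 255, "offset": [0, 0.0025, 0.0008], "angular": [0, 0, 0.2]},
  ],
)

```text
t: 14.3
eef_pos: [0.4859, 0.2253, 0.1831]
tool_rot: [0.214, 0.74, 0.621, 0.146]
contact_force: [0.8, 0.2, -2.3]
gripper_width: 0.17
grasp_force: 78.9
```

```bash
python3 -c "
from h import *
rep()"
```

```text
t 14.3 off target(h=.0885) [-0.0003 -0.0004  0.0002] F tool [ 0.6 -0.5  2.4] M tool [ 0.48  0.09 -0.28] rot [ 0.    -0.001  0.159] w 0.17 q7 [-0.51  0.36 -0.29  2.2   1.11  0.62 -1.89]
```

Emit:
drive_tool(
  deltas=[
    {"gripper": 255, "offset": [0, 0, 0], "angular": [0, 0, 0.09]},
    {"gripper": 255, "offset": [0, 0, 0], "angular": [0, 0, 0.18]},
    {"gripper": 255, "offset": [0, 0, 0], "angular": [0, 0, 0.27]},
    {"gripper": 255, "offset": [-0.0001, 0.0003, 0], "angular": [0, 0, 0.36]},
    {"gripper": 255, "offset": [-0.0001, 0.0004, 0], "angular": [0, 0, 0.45]},
  ],
)

```text
t: 14.8
eef_pos: [0.486, 0.2253, 0.1832]
tool_rot: [0.185, 0.837, 0.481, 0.181]
contact_force: [-0.5, 0.9, -3.0]
gripper_width: 0.174
grasp_force: 79.0
```

```bash
python3 -c "
from h import *
rep()"
```

```text
t 14.8 off target(h=.0885) [-0.0003 -0.0004  0.0002] F tool [ 1.2 -1.9  2.2] M tool [ 0.78  0.18 -0.25] rot [ 0.    -0.001  0.513] w 0.174 q7 [-0.54  0.35 -0.26  2.2   1.1   0.61 -2.23]
```

Emit:
drive_tool(
  deltas=[
    {"gripper": 255, "offset": [0, 0, 0], "angular": [0, 0, 0.07]},
    {"gripper": 255, "offset": [0, 0, 0], "angular": [0, 0, 0.14]},
    {"gripper": 255, "offset": [0, 0, 0], "angular": [0, 0, 0.2]},
    {"gripper": 255, "offset": [-0.0002, 0.0003, 0], "angular": [0, 0, 0.26]},
  ],
)

```text
t: 15.2
eef_pos: [0.4859, 0.2253, 0.1832]
tool_rot: [0.165, 0.882, 0.394, 0.199]
contact_force: [1.3, 1.2, -3.1]
gripper_width: 0.168
grasp_force: 78.9
```

```bash
python3 -c "
from h import *
rep()"
```

```text
t 15.2 off target(h=.0885) [-0.0004 -0.0004  0.0002] F tool [ 1.6 -0.3  3.1] M tool [ 0.86  0.45 -0.24] rot [ 0.001 -0.     0.716] w 0.168 q7 [-0.55  0.35 -0.24  2.2   1.09  0.6  -2.43]
```

Emit:
drive_tool(
  deltas=[
    {"gripper": 255, "offset": [0, 0, 0], "angular": [0, 0, 0.05]},
    {"gripper": 255, "offset": [0, 0, 0], "angular": [0, 0, 0.1]},
    {"gripper": 255, "offset": [0, 0, 0], "angular": [0, 0, 0.15]},
  ],
)

```text
t: 15.5
eef_pos: [0.4859, 0.2252, 0.1832]
tool_rot: [0.153, 0.903, 0.342, 0.208]
contact_force: [0.6, -0.2, -2.6]
gripper_width: 0.174
grasp_force: 80.2
```

```bash
python3 -c "
from h import *
rep()"
```

```text
t 15.5 off target(h=.0885) [-0.0004 -0.0004  0.0002] F tool [ 0.1 -0.8  2.6] M tool [ 0.77  0.22 -1.36] rot [ 0.001 -0.     0.832] w 0.174 q7 [-0.56  0.35 -0.23  2.2   1.09  0.6  -2.55]
```

Emit:
drive_tool(
  deltas=[
    {"gripper": 255, "offset": [0, 0, 0], "angular": [0, 0, 0.04]},
    {"gripper": 255, "offset": [0, 0, 0], "angular": [0, 0, 0.08]},
    {"gripper": 255, "offset": [0, 0, 0], "angular": [0, 0, 0.12]},
  ],
)

```text
t: 15.8
eef_pos: [0.4861, 0.2258, 0.1834]
tool_rot: [0.144, 0.917, 0.302, 0.216]
contact_force: [0.3, 0.1, -0.8]
gripper_width: 0.17
grasp_force: 118.0
```

```bash
python3 -c "
from h import *
rep()"
```

```text
t 15.8 off target(h=.0885) [ 0.0001 -0.0001 -0.    ] F tool [ 0.2 -0.1  0.9] M tool [ 0.35  0.3  -2.44] rot [-0.001  0.001  0.921] w 0.17 q7 [-0.57  0.35 -0.22  2.2   1.09  0.6  -2.63]
```

The torque rose from 0.25 to 2.4 N m between 0.82 and 0.92 rad of turn. That matches the measured 44° between the marks, so the stop is reached. I'll ease off and withdraw straight out.

Emit:
drive_tool(
  deltas=[
    {"gripper": 255, "offset": [0, 0, 0], "angular": [0, 0, -0.06]},
    {"gripper": 255, "offset": [0, 0, 0], "angular": [0, 0, -0.12]},
    {"gripper": 255, "offset": [0, 0, 0], "angular": [0, 0, -0.12]},
  ],
)

```text
t: 16.1
eef_pos: [0.4861, 0.2255, 0.1833]
tool_rot: [0.153, 0.903, 0.343, 0.209]
contact_force: [-0.1, 2.4, -3.8]
gripper_width: 0.173
grasp_force: 79.7
```

```bash
python3 -c "
from h import *
rep()"
```

```text
t 16.1 off target(h=.0885) [-0.0001 -0.0002  0.0001] F tool [ 2.8 -1.8  2.9] M tool [ 0.67  0.49 -0.58] rot [0.001 0.    0.831] w 0.173 q7 [-0.56  0.35 -0.23  2.2   1.09  0.6  -2.54]
```

Emit:
drive_tool(
  deltas=[
    {"gripper": 255, "offset": [0, 0, 0], "angular": [0, 0, -0.03]},
    {"gripper": 255, "offset": [0, 0, -0.006], "angular": [0, 0, -0.03]},
    {"gripper": 255, "offset": [0, 0, -0.013], "angular": [0, 0, -0.03]},
    {"gripper": 255, "offset": [0, 0, -0.035], "angular": [0, 0, -0.03]},
    {"gripper": 255, "offset": [0, 0, -0.08], "angular": [0, 0, -0.03]},
  ],
)

```text
t: 16.6
eef_pos: [0.4468, 0.2335, 0.2515]
tool_rot: [0.157, 0.9, 0.351, 0.204]
contact_force: [1.0, 0.1, -1.3]
gripper_width: 0.17
grasp_force: 78.8
```

```bash
python3 -c "
from h import *
rep();t=down(-.276+np.pi/2);g=np.array([.4974,-.1797,.0])
p,r=cur()
plan((p,r),[((np.array([.455,.13,.275]),Slerp([0,1],R.concatenate([r,t]))(.4)),5),((g+[0,0,.26],t),10)])"
```

```text
t 16.6 off target(h=.0885) [-0.0027 -0.0014 -0.0789] F tool [0.3 0.2 1.6] M tool [ 0.65  0.21 -0.01] rot [ 0.002 -0.008  0.81 ] w 0.17 q7 [-0.56  0.2  -0.31  2.2   0.87  0.72 -2.35]
[-0.012, 0.017, -0.0] [0.052, -0.014, -0.055]
[-0.024, 0.035, -0.001] [0.104, -0.028, -0.11]
[-0.036, 0.052, -0.001] [0.155, -0.042, -0.164]
[-0.048, 0.07, -0.002] [0.207, -0.056, -0.219]
[-0.061, 0.087, -0.002] [0.259, -0.071, -0.274]

[-0.024, 0.02, 0.004] [0.039, -0.011, -0.041]
[-0.047, 0.04, 0.009] [0.078, -0.021, -0.082]
[-0.071, 0.061, 0.013] [0.117, -0.032, -0.123]
[-0.094, 0.081, 0.017] [0.155, -0.042, -0.164]
[-0.118, 0.101, 0.022] [0.194, -0.053, -0.205]

[-0.026, 0.017, 0.003] [0.039, -0.011, -0.041]
[-0.053, 0.033, 0.005] [0.078, -0.021, -0.082]
[-0.079, 0.05, 0.008] [0.117, -0.032, -0.123]
[-0.105, 0.067, 0.01] [0.155, -0.042, -0.164]
[-0.132, 0.083, 0.013] [0.194, -0.053, -0.205]
```

Emit:
drive_tool(
  deltas=[
    {"gripper": 255, "offset": [-0.012, 0.017, 0], "angular": [0.052, -0.014, -0.055]},
    {"gripper": 255, "offset": [-0.024, 0.035, -0.001], "angular": [0.104, -0.028, -0.11]},
    {"gripper": 255, "offset": [-0.036, 0.052, -0.001], "angular": [0.155, -0.042, -0.164]},
    {"gripper": 255, "offset": [-0.048, 0.07, -0.002], "angular": [0.207, -0.056, -0.219]},
    {"gripper": 255, "offset": [-0.061, 0.087, -0.002], "angular": [0.259, -0.071, -0.274]},
  ],
)

```text
t: 17.1
eef_pos: [0.4549, 0.1308, 0.2763]
tool_rot: [0.094, 0.873, 0.462, 0.126]
contact_force: [-0.8, -1.3, -2.6]
gripper_width: 0.172
grasp_force: 78.9
```

Emit:
drive_tool(
  deltas=[
    {"gripper": 255, "offset": [-0.024, 0.02, 0.004], "angular": [0.039, -0.011, -0.041]},
    {"gripper": 255, "offset": [-0.047, 0.04, 0.009], "angular": [0.078, -0.021, -0.082]},
    {"gripper": 255, "offset": [-0.071, 0.061, 0.013], "angular": [0.117, -0.032, -0.123]},
    {"gripper": 255, "offset": [-0.094, 0.081, 0.017], "angular": [0.155, -0.042, -0.164]},
    {"gripper": 255, "offset": [-0.118, 0.101, 0.022], "angular": [0.194, -0.053, -0.205]},
  ],
)

```text
t: 17.6
eef_pos: [0.4767, -0.0244, 0.2679]
tool_rot: [0.047, 0.84, 0.537, 0.065]
contact_force: [-0.5, 0.7, -2.1]
gripper_width: 0.173
grasp_force: 78.9
```

Emit:
drive_tool(
  deltas=[
    {"gripper": 255, "offset": [-0.026, 0.017, 0.003], "angular": [0.039, -0.011, -0.041]},
    {"gripper": 255, "offset": [-0.053, 0.033, 0.005], "angular": [0.078, -0.021, -0.082]},
    {"gripper": 255, "offset": [-0.079, 0.05, 0.008], "angular": [0.117, -0.032, -0.123]},
    {"gripper": 255, "offset": [-0.105, 0.067, 0.01], "angular": [0.155, -0.042, -0.164]},
    {"gripper": 255, "offset": [-0.132, 0.083, 0.013], "angular": [0.194, -0.053, -0.205]},
  ],
)

```text
t: 18.1
eef_pos: [0.4984, -0.1789, 0.2599]
tool_rot: [-0.001, 0.797, 0.605, 0.002]
contact_force: [1.6, -0.0, -1.6]
gripper_width: 0.174
grasp_force: 78.9
```

Emit:
drive_tool(
  deltas=[
    {"gripper": 255, "offset": [0, 0, 0], "angular": [0, 0, 0]},
    {"gripper": 255, "offset": [0, 0, 0], "angular": [0, 0, 0]},
  ],
)

```text
t: 18.3
eef_pos: [0.4983, -0.1783, 0.2594]
tool_rot: [-0.001, 0.797, 0.603, 0.003]
contact_force: [-0.6, 0.7, -2.5]
gripper_width: 0.17
grasp_force: 78.8
```

Run:
```python
from h import *
status();s=optics.read_camera("side");w=optics.read_camera("wrist");m=optics.camera_model("wrist");p,r=cur()
a=cv2.resize(s[190:340,225:375],(400,400),interpolation=cv2.INTER_CUBIC);b=cv2.resize(w[80:480,120:520],(400,400))
cv2.imwrite("pics/fin.png",np.hstack([a,b]))
print("pred bar far",proj([p+r.apply([.062,y,.0805]) for y in(-.01,.01)],m)-[120,80],"near",proj([p+r.apply([-.062,y,.0805]) for y in(-.01,.01)],m)-[120,80])
t=down(-.276+np.pi/2);g=np.array([.4974,-.1797,.0])
print(go(g+[0,0,.15],t),go(g+[0,0,.1095],t))
```

```text
t 18.3 p [ 0.4983 -0.1783  0.2594] F [-0.6  0.7 -2.5] w 0.17 gf 78.8 q [ 0.31  0.29 -0.09  1.95  0.03  0.9  -0.08]
pred bar far [[170.44845702  83.58911651]
 [221.38711279  83.56982397]] near [[175.50363653 338.75903087]
 [216.02674069 338.75301329]]
([-0.0037, -0.0004, 0.1094], [0.003, -0.006, 0.005]) ([-0.004, -0.0005, 0.1499], [0.003, -0.006, 0.005])
```

View pics/fin.png

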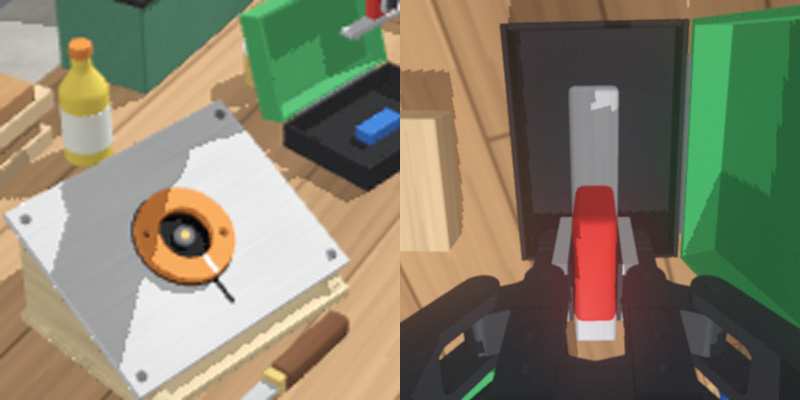

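Left half: the white mark meets the black mark. Right half: the wrench is held straight, with the bar's far end at the same place in the hand as before. Now I lower it back to its original pose.

Emit:
drive_tool(
  deltas=[
    {"gripper": 255, "offset": [-0.001, 0, 0.03], "angular": [0.003, -0.006, 0.005]},
    {"gripper": 255, "offset": [-0.003, -0.0004, 0.07], "angular": [0.003, -0.006, 0.005]},
    {"gripper": 255, "offset": [-0.004, -0.0005, 0.11], "angular": [0.003, -0.006, 0.005]},
    {"gripper": 255, "offset": [-0.004, -0.0005, 0.13], "angular": [0.003, -0.006, 0.005]},
    {"gripper": 255, "offset": [-0.004, -0.0005, 0.14], "angular": [0.003, -0.006, 0.005]},
  ],
)

```text
t: 18.9
eef_pos: [0.4967, -0.1794, 0.1176]
tool_rot: [-0.001, 0.797, 0.604, -0.001]
contact_force: [-0.0, 0.1, -2.4]
gripper_width: 0.168
grasp_force: 78.7
```

```bash
python3 -c "
from h import *
status();print(go([.4975,-.1797,.1088],down(-.276+np.pi/2)))"
```

```text
t 18.9 p [ 0.4967 -0.1794  0.1176] F [-0.   0.1 -2.4] w 0.168 gf 78.7 q [ 0.29  0.5  -0.08  2.04  0.07  0.61 -0.11]
([-0.0001, 0.0008, 0.0088], [-0.003, -0.0, 0.001])
```

Emit:
drive_tool(
  deltas=[
    {"gripper": 255, "offset": [0, 0.0008, 0.004], "angular": [0, 0, 0]},
    {"gripper": 255, "offset": [0, 0.0008, 0.007], "angular": [0, 0, 0]},
    {"gripper": 255, "offset": [0, 0.0008, 0.0087], "angular": [0, 0, 0]},
    {"gripper": 255, "offset": [0, 0.0008, 0.0087], "angular": [0, 0, 0]},
  ],
)

```text
t: 19.3
eef_pos: [0.4991, -0.1813, 0.1113]
tool_rot: [0.001, 0.798, 0.603, 0.001]
contact_force: [-0.3, 0.1, -2.2]
gripper_width: 0.171
grasp_force: 78.7
```

```bash
python3 -c "
from h import *
status()"
```

```text
t 19.3 p [ 0.4991 -0.1813  0.1113] F [-0.3  0.1 -2.2] w 0.171 gf 78.7 q [ 0.29  0.51 -0.08  2.04  0.07  0.59 -0.11]
```

Emit:
drive_tool(
  deltas=[
    {"gripper": 255, "offset": [0.0008, -0.0015, 0.001], "angular": [0, 0, 0]},
    {"gripper": 255, "offset": [0.0008, -0.0015, 0.0025], "angular": [0, 0, 0]},
    {"gripper": 255, "offset": [0.0008, -0.0015, 0.0025], "angular": [0, 0, 0]},
    {"gripper": 255, "offset": [0.0008, -0.0015, 0.0025], "angular": [0, 0, 0]},
  ],
)

```text
t: 19.7
eef_pos: [0.4975, -0.1801, 0.1085]
tool_rot: [0.001, 0.798, 0.603, 0.0]
contact_force: [-2.2, 0.9, 4.0]
gripper_width: 0.17
grasp_force: 79.7
```

```bash
python3 -c "
from h import *
status()"
```

```text
t 19.7 p [ 0.4975 -0.1801  0.1085] F [-2.2  0.9  4. ] w 0.17 gf 79.7 q [ 0.29  0.52 -0.08  2.04  0.07  0.58 -0.11]
```

It's seated, with the same TCP pose and light contact. I'll open part way and lift out.

Emit:
drive_tool(
  deltas=[
    {"gripper": 110, "offset": [0, 0, 0], "angular": [0, 0, 0]},
    {"gripper": 110, "offset": [0, 0, 0], "angular": [0, 0, 0]},
    {"gripper": 110, "offset": [0, 0, 0], "angular": [0, 0, 0]},
    {"gripper": 110, "offset": [0, 0, 0], "angular": [0, 0, 0]},
  ],
)

```text
t: 20.1
eef_pos: [0.4975, -0.1801, 0.108]
tool_rot: [0.0, 0.798, 0.603, 0.0]
contact_force: [-0.7, 0.6, -1.2]
gripper_width: 0.57
grasp_force: 0.0
```

Emit:
drive_tool(
  deltas=[
    {"gripper": 110, "offset": [0, 0, -0.02], "angular": [0, 0, 0]},
    {"gripper": 110, "offset": [0, 0, -0.06], "angular": [0, 0, 0]},
    {"gripper": 110, "offset": [0, 0, -0.11], "angular": [0, 0, 0]},
    {"gripper": 110, "offset": [0, 0, -0.16], "angular": [0, 0, 0]},
    {"gripper": 110, "offset": [0, 0, -0.175], "angular": [0, 0, 0]},
  ],
)

```text
t: 20.6
eef_pos: [0.4993, -0.1805, 0.2886]
tool_rot: [0.004, 0.798, 0.603, 0.003]
contact_force: [1.1, 0.1, -0.2]
gripper_width: 0.567
grasp_force: 0.0
```

Emit:
drive_tool(
  deltas=[
    {"gripper": 110, "offset": [0, 0, 0], "angular": [0, 0, 0]},
    {"gripper": 110, "offset": [0, 0, 0], "angular": [0, 0, 0]},
    {"gripper": 110, "offset": [0, 0, 0], "angular": [0, 0, 0]},
  ],
)

```text
t: 20.9
eef_pos: [0.4964, -0.1798, 0.2814]
tool_rot: [-0.001, 0.798, 0.603, -0.001]
contact_force: [-0.1, -0.0, -0.2]
gripper_width: 0.563
grasp_force: 0.0
```

Run:
```python
from h import *
import pickle
status();m2=pickle.load(open("w2.pkl","rb"));m=optics.camera_model("wrist");im=optics.read_camera("wrist");cv2.imwrite("pics/w9.png",im)
def red(im,m):
    h=cv2.cvtColor(im,cv2.COLOR_BGR2HSV);k=cv2.inRange(h,(0,150,90),(4,255,255))|cv2.inRange(h,(172,150,90),(180,255,255))
    c=max(cv2.findContours(k,0,2)[0],key=cv2.contourArea);b=cv2.minAreaRect(c)
    return b,onplane(b[0],m,[0,0,.062],Z).round(4)
print("before",red(cv2.imread("pics/w2.png"),m2));print("after",red(im,m))
s=optics.read_camera("side");print("lid green px",[int(cv2.inRange(cv2.cvtColor(i,cv2.COLOR_BGR2HSV),(50,120,60),(70,255,255))[160:260,310:380].sum()/255) for i in(cv2.imread("pics/side.png"),s)])
```

```text
t 20.9 p [ 0.4964 -0.1798  0.2814] F [-0.1 -0.  -0.2] w 0.563 gf 0.0 q [ 0.31  0.27 -0.09  1.92  0.03  0.96 -0.08]
before (((316.0, 220.5), (57.0, 18.0), 90.0), array([ 0.4975, -0.1768,  0.062 ]))
after (((317.0, 220.5), (57.0, 18.0), 90.0), array([ 0.4979, -0.1774,  0.062 ]))
lid green px [940, 2053]
```

```bash
python3 -c "
from station import bot
print(bot.hand_in())"
```

```text
the job is handed in; nothing more can be done
None
```

The job is done and handed in at about 21 s: the lid stands open on its own, the ring is turned to its stop with the white mark meeting the black one, and the wrench is back on its blue rest within 1 mm of where it started, released and clear of the robot.

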